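# Make up the blade-change kit and the stop-block kit

## Robot

A 6-joint arm with a two-finger parallel gripper is mounted at the origin on a cart in front of the work surface, level with it; the furniture and walls round the work are solid. World frame = base frame: x ahead of the robot, y to its left, z up, the work surface at z = 0. Lengths are in m, angles in rad, forces in N, time in s.
With the tool pointing down it reaches from about 0.35 to 0.875 m from the base axis. Payload 15.5 kg.
Tool frame: the origin (TCP) lies at the very end of the fingers, on their centre line; the grasp point (between the pads) lies 19 mm behind it; z points along the fingers, y is the line along which they close (so a half turn about z gives the same grasp; the last joint's range is limited). The gripper opens to 85 mm and grips with 20 to 120 N. Pads are 22 mm wide; open, the fingers measure 114 mm over their backs; the gripper's body (76 mm by 85 mm) begins 54 mm behind the grasp point. The pads swing forward as they close: fully open they stand 13 mm farther back than shut.
Start: joints at [1.145, 0.494, 1.345, -0, 1.302, -0.096], TCP at [0.203, 0.591, 0.231] pointing down, gripper open.
Joint ranges: [-2.91, 2.91], [-0.82, 2.16], [0.22, 2.67], [-1.22, 4.37], [0.12, 2.79], [-3.08, 3.08]. Speed limits (rad/s): [1.89, 1.89, 2.57, 3.01, 3.01, 3.01].

## Interface

Orientations are given as a unit quaternion [x, y, z, w].
In Python, from cell import robot gives the robot as it stands.
- The arm moves only by the tool carry_out, never from a script. Its argument "rows" is a list of rows, each an object with "xyz": the shift along the tool's x, y, z scaled (see below), a list of three; "rot": the turn, a rotation vector about the tool's x, y, z scaled (see below), a list of three. A call has 1 to 12 rows; each row is the pose to reach, as a shift and turn from the pose commanded when the call began, along the tool's axes at that moment, turning the shorter way round; what a row does not reach only later rows make up. The controller multiplies each number of a shift by 8 cm and each number of a turn by 2 pi rad. A row lasts 1/8 s, in which the tool goes at most 62.5 mm and 10.7 degrees, less where a joint would pass 70% of its speed; a pose out of reach is approached as far as the arm can. A call with a number of a shift or a turn outside -1 to 1 is refused whole. A call with a gripper value outside its range is refused whole. "gripper" is the opening, from 0 (shut) to 1 (fully open), set as the call begins (left out, the last holds). The fingers move at their own pace and stop on an object; "grip_force" is the grip in N (left out, the last holds). Time passes only in rows, so rows that repeat a pose let the fingers close. It gives the time, the measured TCP pose, the force, the opening and the grip force at its end, in the units of the state.
- robot.read_state(): the state, without advancing time (a new reading comes with each control period).
- robot.get_image(name): name is "side" or "top" or "wrist"; returns (picture, depth): 384x512x3 uint8, red, green, blue; 384x512 float32, m along the optical axis (not along the pixel's ray), 0 where there is no reading.
- robot.get_calibration(name): a dict with "mtx" (3x3 intrinsics, pixels), "view" (4x4, takes a point from world to camera coordinates). Camera axes: x right, y up, looking along -z (the intrinsics and any distortion apply to the point x, -y, -z); pixel columns grow to the right and rows downward; lengths in m; the calibration is good to about 2 mm. A picture is of the moment at which its call begins: read the wrist's pose just before it. get_calibration takes no time and is no camera call; for the wrist camera it gives the pose at the moment of the call.
- robot.sign_off(): hands the job in; it is judged then, once.
The state is a dict: "clock": time; "q": joint angles; "joint_vel": joint speeds; "joint_torque": joint torques, N m; "ee_pos": TCP position; "tcp_rot": TCP orientation; "force": force on the tool from outside, world axes, zero at the start; "wrist_torque": the same for the moment, N m; "opening": opening from 0.0 (shut) to 1.0 (fully open); "grasp_force": force on a finger pad.
Only numpy, scipy, OpenCV 4.12 (cv2) and the standard library are available. Lean on these libraries where they do the work, as an engineer would, in place of code of your own. Each camera call takes 0.05 s, during which the arm holds its last target. There are 200 camera calls.

## Task

Make up the two saw kits on their boards, each thing lying flat down in the cut-out made for it. The red-floored blade-change board, where the wrench already lies, gets the flange in its square well with the arbor nut centred on top of it, and the short grey wedge; the blue-floored stop-block board, where the pencil already lies, gets the larger of the two planed blocks and the long tan wedge. Leave the wrench, the pencil and the smaller block where they are.

Things in the scene. Friction and masses are not known exactly. Their poses are not given: they have to be found in the camera images.
- blade_kit: Blade-change plywood board, red cut-out floors, 142 (own x) x 254 mm (own y), fixed. Origin: centre of underside, on the table; z up. Top at z=16 mm, cut-out floors at 12. Cut-outs, mm (centre x, y; size x by y): square well for flange and nut (-30, +74; 60 x 60); short-wedge pocket (-30, -40; 40 x 84); wrench slot (+33, 0; 54 x 236), already filled.
- stop_kit: Stop-block plywood board, blue cut-out floors, 142 (own x) x 254 mm (own y), fixed. Origin: centre of underside, on the table; z up. Top at z=16 mm, cut-out floors at 12. Cut-outs, mm (centre x, y; size x by y): large-block pocket (-24, +40; 58 x 134); long-wedge pocket (0, -90; 114 x 40, so the wedge lies along the board's x); pencil slot (+45, +23; 22 x 176), already filled.
- flange: Bright steel blade flange, a round ring 48 mm across and 12 mm thick with a 16 mm hole, lying flat on the dark 4 mm mat. Origin: centre of its underside, z up. Grasp across its rim.
- nut: Grey steel hexagonal arbor nut, 26 mm over corners, 22 mm over flats, 12 mm high (to the fingers a round of 25 mm), lying flat on the dark 4 mm mat. Origin: centre of its underside, z up.
- short_wedge: Short grey hardwood wedge, 26 (own x) x 70 (own y) x 20 mm (at the thick end; it tapers along own y). Origin: centre of its underside. Grasp across its 26 mm width near the middle of its length. Either end may go either way in its pocket.
- long_wedge: Long tan hardwood wedge, 26 (own x) x 100 (own y) x 20 mm (at the thick end; it tapers along own y). Origin: centre of its underside. Grasp across its 26 mm width near the middle. Either end may go either way in its pocket.
- large_block: Larger, thicker planed wooden set-up block, 45 (own x) x 120 (own y) x 25 mm. Origin: centre of its underside. Either way round in its pocket.
- small_block: Smaller, thinner planed wooden set-up block, 40 (own x) x 100 (own y) x 18 mm, lying in the stock; it belongs to neither kit and stays where it is. Origin: centre of its underside.
- wrench: Flat dark arbor wrench, 48 (own x) x 231 (own y) x 6 mm, lying in its slot on the red-floored board; stays there. Origin: centre of its underside.
- flat_pencil: Flat carpenter's pencil, 14 (own x) x 164 (own y) x 8 mm, lying in its slot on the blue-floored board; stays there. Origin: centre of its underside.

How it is judged:
By the outcome, as a careful person would: the job done as asked, in the order asked, and still so for the second after the job is handed in, with the robot touching nothing.
It also fails if it takes over 99 s, if anything falls off the work surface, if the arm or the gripper's body presses on something with over 40 N, if the wrist force passes 120 N, or if a joint passes its speed limit or range.

## Working session

There is one attempt and no reset: what is moved stays moved. The work goes in short steps, Python scripts to look and compute and a tool call to move; the robot and the scene stay as the last step left them, time stands still between calls to the robot, and variables do not carry over. Pictures are saved under pics/ and viewed, at most 14 in all, crops included, and the job is handed in when it is done.

Besides the shell and the picture viewer there is one more tool, called after "Emit:" by a JSON object that holds its "method" and its "body", one argument or row to a line. carry_out: Moves the arm, as the interface text tells. Its arguments: {"type":"object","properties":{"rows":{"type":"array","items":{"type":"object","properties":{"xyz":{"type":"array","items":{"type":"number"}},"rot":{"type":"array","items":{"type":"number"}}}}},"gripper":{"type":"number"},"grip_force":{"type":"number"}},"required":["rows"]}

```bash
mkdir -p pics; ls; python3 - <<'E'
from cell import robot
import cv2
print(robot.read_state())
for n in("top","side"):
    p,d=robot.get_image(n); cv2.imwrite(f"pics/{n}0.png",p[:,:,::-1]); 
    import numpy as np; np.savez(f"{n}0.npz",p=p,d=d)
    c=robot.get_calibration(n); print(n,np.round(c["mtx"],1).tolist(),np.round(c["view"],3).tolist(),[k for k in c])
E
```

```text
pics
{'clock': 0.0, 'q': array([ 1.14451058e+00,  4.94183272e-01,  1.34611431e+00, -3.37727717e-06,
        1.30251111e+00, -9.55458220e-02]), 'joint_vel': array([-0.00101416, -0.00037369,  0.00039536,  0.00063201,  0.00057204,
        0.00034451]), 'joint_torque': array([-4.25952909e-03, -8.82189918e+01, -3.83864629e+01, -5.20203885e-04,
        1.03512872e-02, -3.41006557e-05]), 'ee_pos': array([0.2028422 , 0.59079362, 0.2307059 ]), 'tcp_rot': array([ 1.64616784e-01,  9.86357412e-01, -5.87858469e-04, -1.55274618e-04]), 'force': array([-0.15654851,  0.05512532, -0.16373021]), 'wrist_torque': array([-0.03283368,  0.02292028,  0.03132196]), 'grasp_force': 0.0, 'opening': 1.0027848551484182}
top [[452.9, 0.0, 252.2], [0.0, 452.9, 188.1], [0.0, 0.0, 1.0]] [[-0.062, -0.998, 0.007, -0.036], [0.977, -0.059, 0.207, -0.526], [-0.206, 0.019, 0.978, -1.011], [0.0, 0.0, 0.0, 1.0]] ['mtx', 'view']
side [[356.3, 0.0, 252.7], [0.0, 356.3, 191.3], [0.0, 0.0, 1.0]] [[-0.977, -0.215, 0.019, 0.496], [0.095, -0.349, 0.932, -0.125], [-0.193, 0.912, 0.361, -0.723], [0.0, 0.0, 0.0, 1.0]] ['mtx', 'view']
```

View pics/top0.png

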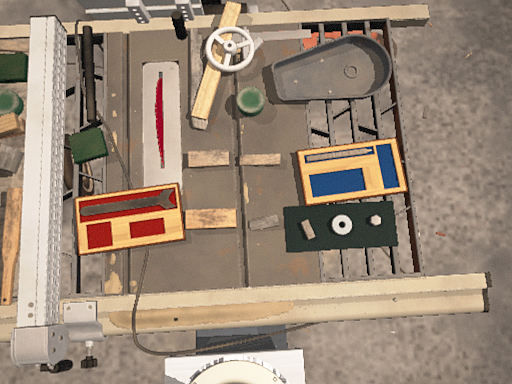

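View pics/side0.png

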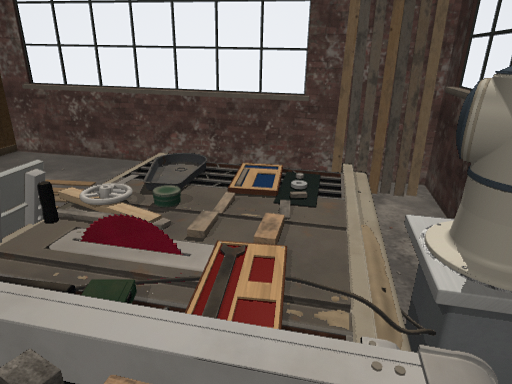

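The top view shows the red board at (130,218), the blue board at (352,172), and the mat with the flange (342,225), the nut (375,220) and another piece (307,228). There are also wooden pieces at (208,158), (260,160), (210,218) and (263,222). I'll zoom in to tell the wooden pieces apart.

```bash
cat > h.py <<'E'
import numpy as np, cv2
from cell import robot
def ray(cal,uv,z):
    M=np.array(cal["mtx"]);V=np.array(cal["view"]);R=V[:3,:3];C=-R.T@V[:3,3]
    uv=np.atleast_2d(np.float64(uv)); n=np.c_[(uv[:,0]-M[0,2])/M[0,0],-(uv[:,1]-M[1,2])/M[1,1],-np.ones(len(uv))]
    w=n@R; return C+w*((z-C[2])/w[:,2])[:,None]
def proj(cal,P):
    M=np.array(cal["mtx"]);V=np.array(cal["view"]);c=np.atleast_2d(P)@V[:3,:3].T+V[:3,3]
    return np.c_[M[0,0]*c[:,0]/-c[:,2]+M[0,2],M[1,1]*c[:,1]/c[:,2]+M[1,2]]
def cloud(cal,d):
    M=np.array(cal["mtx"]);V=np.array(cal["view"]);v,u=np.mgrid[:d.shape[0],:d.shape[1]]
    c=np.stack([(u-M[0,2])/M[0,0]*d,-(v-M[1,2])/M[1,1]*d,-d],-1)
    return (c-V[:3,3])@V[:3,:3]
E
python3 - <<'E'
from h import *
f=np.load("top0.npz");p=f["p"];c=robot.get_calibration("top")
X=cloud(c,f["d"])
for u,v in [(208,158),(260,160),(210,218),(263,222),(307,228),(342,215),(375,220),(295,215),(280,190),(230,190),(130,190),(250,98),(228,33),(90,145)]:
    print((u,v),np.round(X[v,u],3))
cv2.imwrite("pics/crop1.png",cv2.resize(p[140:260,180:400],None,fx=3.6,fy=3.6,interpolation=cv2.INTER_CUBIC)[:,:,::-1])
E
```

```text
(208, 158) [0.613 0.035 0.017]
(260, 160) [ 0.602 -0.093  0.011]
(210, 218) [0.462 0.036 0.024]
(263, 222) [ 0.446 -0.09   0.015]
(307, 228) [ 0.425 -0.194  0.019]
(342, 215) [ 0.451 -0.281  0.018]
(375, 220) [ 0.434 -0.359  0.018]
(295, 215) [ 0.46  -0.17   0.005]
(280, 190) [ 0.525 -0.138  0.001]
(230, 190) [ 0.532 -0.015  0.002]
(130, 190) [0.544 0.228 0.016]
(250, 98) [ 0.759 -0.078  0.031]
(228, 33) [ 0.948 -0.032  0.02 ]
(90, 145) [0.66  0.322 0.03 ]
```

View pics/crop1.png

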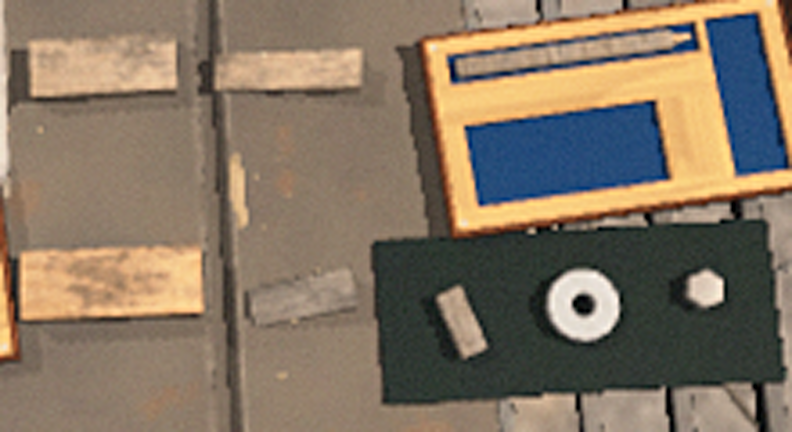

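The crop shows the long tan wedge at top pixel (260,160), the small block at (208,158), and the large block at (210,218), which measures z≈25 mm. The short grey wedge is at (263,222). A small unlisted offcut lies on the mat at (307,228) and stays there.

```bash
cat > meas.py <<'E'
from h import *
f=np.load("top0.npz");p=f["p"];d=f["d"];c=robot.get_calibration("top");X=cloud(c,d)
def rect(P): 
    (x,y),(w,h),a=cv2.minAreaRect(np.float32(P*1000)); 
    if w>h: a+=90;w,h=h,w   # a: now direction of short side; 
    return f"c=({x:.1f},{y:.1f}) short={w:.1f} long={h:.1f} shortdir={((a+90)%180)-90:.1f}"
def comps(m,n=25):
    k,l,s,ct=cv2.connectedComponentsWithStats(np.uint8(m)); return [l==i for i in range(1,k) if s[i,4]>n]
def out(m,z):
    ct=max(cv2.findContours(np.uint8(m),cv2.RETR_EXTERNAL,cv2.CHAIN_APPROX_NONE)[0],key=cv2.contourArea)[:,0]
    return ray(c,ct,z)[:,:2]
hsv=cv2.cvtColor(p,cv2.COLOR_RGB2HSV);H,S,V=hsv[...,0],hsv[...,1],hsv[...,2]
R=np.zeros(H.shape,bool);R[185:255,70:190]=1
for m in comps(((H<6)|(H>172))&(S>150)&(V>60)&R): print("red",rect(out(m,.014)))
B=np.zeros(H.shape,bool);B[135:210,295:415]=1
for m in comps((H>100)&(H<125)&(S>120)&B): print("blue",rect(out(m,.014)))
def obj(n,u0,u1,v0,v1,zm,zt):
    m=np.zeros(H.shape,bool);m[v0:v1,u0:u1]=1;m&=X[...,2]>zm
    m=max(comps(m,5),key=np.sum); print(n,rect(out(m,zt)),"n",m.sum(),"z",np.round(np.percentile(X[m][:,2],[2,50,98]),4), "cloud",rect(X[m][:,:2]))
obj("large",183,245,200,238,.018,.025)
obj("small",183,234,145,172,.012,.018)
obj("long",236,290,148,172,.006,.015)
obj("short",244,282,208,234,.006,.015)
obj("flange",328,358,208,242,.011,.016)
obj("nut",364,386,210,232,.011,.016)
obj("offcut",297,320,216,242,.010,.018)
E
python3 meas.py
```

```text
red c=(526.2,250.3) short=18.7 long=206.4 shortdir=6.9
red c=(519.7,127.0) short=15.0 long=48.9 shortdir=-85.3
red c=(489.3,247.0) short=18.5 long=204.9 shortdir=3.4
red c=(450.0,189.2) short=37.1 long=80.8 shortdir=5.7
red c=(439.6,303.0) short=56.4 long=57.0 shortdir=-85.2
blue c=(568.4,-406.3) short=35.7 long=110.1 shortdir=-85.4
blue c=(610.7,-367.7) short=15.3 long=17.0 shortdir=-87.4
blue c=(533.9,-278.1) short=54.3 long=130.1 shortdir=4.6
large c=(460.8,33.9) short=46.0 long=119.0 shortdir=-1.2 n 955 z [0.0214 0.0259 0.03  ] cloud c=(393.1,25.5) short=122.7 long=198.2 shortdir=-82.7
small c=(612.2,34.4) short=42.1 long=99.6 shortdir=0.4 n 657 z [0.0141 0.0188 0.0229] cloud c=(613.1,34.5) short=41.5 long=99.9 shortdir=0.7
long c=(602.1,-93.2) short=28.2 long=99.3 shortdir=-3.4 n 413 z [0.0062 0.0133 0.0217] cloud c=(458.5,-83.8) short=99.4 long=315.7 shortdir=86.3
short c=(444.6,-92.4) short=26.9 long=69.4 shortdir=8.3 n 296 z [0.0063 0.0142 0.0235] cloud c=(381.6,-87.4) short=69.6 long=162.5 shortdir=86.6
flange c=(428.6,-278.2) short=45.9 long=46.2 shortdir=-3.5 n 282 z [0.0118 0.0173 0.0216] cloud c=(361.9,-178.9) short=46.2 long=283.9 shortdir=33.6
nut c=(434.4,-361.2) short=21.7 long=24.5 shortdir=83.1 n 82 z [0.0121 0.0168 0.0217] cloud c=(372.5,-211.5) short=21.2 long=355.8 shortdir=22.3
offcut c=(421.2,-196.1) short=18.7 long=44.6 shortdir=-70.7 n 147 z [0.0127 0.0173 0.0212] cloud c=(421.4,-196.5) short=18.2 long=44.6 shortdir=-71.2
```

```bash
cat >> h.py <<'E'
def yaw(q): # world angle of tool y, deg
    from scipy.spatial.transform import Rotation as Ro
    v=Ro.from_quat(q).as_matrix()[:,1]; return np.degrees(np.arctan2(v[1],v[0]))
def go(x,y,z,a):
    "needed shift units in present tool axes, and turn"
    from scipy.spatial.transform import Rotation as Ro
    s=robot.read_state(); R=Ro.from_quat(s["tcp_rot"]).as_matrix(); u=R.T@(np.array([x,y,z])-s["ee_pos"])/.08
    dr=-(((a-yaw(s["tcp_rot"]))+90)%180-90)/360
    print("t",round(s["clock"],2),"yaw",round(yaw(s["tcp_rot"]),1),"shift",np.round(u,3),"turn z",round(dr,4))
E
python3 - <<'E'
from h import *
f=np.load("top0.npz");c=robot.get_calibration("top");X=cloud(c,f["d"]).reshape(-1,3)
for x0,x1 in[(.2,.35),(.35,.5),(.5,.65),(.65,.8)]:
    print(x0,[ (round(y,2),int(1000*np.percentile(m,99))) for y in np.arange(-.5,.56,.1) if len(m:=X[(X[:,0]>x0)&(X[:,0]<x1)&(abs(X[:,1]-y)<.05)&(X[:,2]<.5),2])>20])
go(.43,-.28,.15,0)
E
```

```text
0.2 [(np.float64(-0.5), 3), (np.float64(-0.4), 4), (np.float64(-0.3), 4), (np.float64(-0.2), 5), (np.float64(-0.1), 5), (np.float64(-0.0), 4), (np.float64(0.1), 4), (np.float64(0.2), 10), (np.float64(0.3), 13), (np.float64(0.4), 82), (np.float64(0.5), 82)]
0.35 [(np.float64(-0.5), 5), (np.float64(-0.4), 19), (np.float64(-0.3), 20), (np.float64(-0.2), 19), (np.float64(-0.1), 20), (np.float64(-0.0), 29), (np.float64(0.1), 28), (np.float64(0.2), 20), (np.float64(0.3), 21), (np.float64(0.4), 82), (np.float64(0.5), 81)]
0.5 [(np.float64(-0.5), 6), (np.float64(-0.4), 22), (np.float64(-0.3), 23), (np.float64(-0.2), 22), (np.float64(-0.1), 20), (np.float64(-0.0), 22), (np.float64(0.1), 22), (np.float64(0.2), 22), (np.float64(0.3), 30), (np.float64(0.4), 82), (np.float64(0.5), 80)]
0.65 [(np.float64(-0.5), 5), (np.float64(-0.4), 39), (np.float64(-0.3), 35), (np.float64(-0.2), 31), (np.float64(-0.1), 39), (np.float64(-0.0), 33), (np.float64(0.1), 60), (np.float64(0.2), 68), (np.float64(0.3), 30), (np.float64(0.4), 82), (np.float64(0.5), 80)]
t 0.1 yaw 71.0 shift [-6.221 -9.372  1.019] turn z 0.1974
```

Emit:
{"method": "carry_out", "body": {
  "rows": [
    {"xyz":[-0.46,-0.37,0],"rot":[0,0,0.1]},
    {"xyz":[-0.92,-0.74,0],"rot":[0,0,0.197]},
    {"xyz":[-0.92,-0.74,0],"rot":[0,0,0.197]},
    {"xyz":[-0.92,-0.74,0],"rot":[0,0,0.197]},
    {"xyz":[-0.92,-0.74,0],"rot":[0,0,0.197]},
    {"xyz":[-0.92,-0.74,0],"rot":[0,0,0.197]},
    {"xyz":[-0.92,-0.74,0],"rot":[0,0,0.197]},
    {"xyz":[-0.92,-0.74,0],"rot":[0,0,0.197]}
  ]
}}

```text
clock: 1.1
ee_pos: [0.2533, 0.5111, 0.231]
tcp_rot: [0.706, 0.708, -0.0, 0.0]
force: [0.1, -0.2, 0.5]
opening: 0.996
grasp_force: 0.0
```

Emit:
{"method": "carry_out", "body": {
  "rows": [
    {"xyz":[-1,1,0],"rot":[0,0,0]},
    {"xyz":[-1,1,0],"rot":[0,0,0]}
  ]
}}

```text
clock: 1.35
ee_pos: [0.3343, 0.4303, 0.2311]
tcp_rot: [0.705, 0.709, -0.0, 0.0]
force: [-0.1, 0.5, -0.4]
opening: 1.0
grasp_force: 0.0
```

Emit:
{"method": "carry_out", "body": {
  "rows": [
    {"xyz":[-1,1,0],"rot":[0,0,0]},
    {"xyz":[-1,1,0],"rot":[0,0,0]}
  ]
}}

```text
clock: 1.6
ee_pos: [0.415, 0.3499, 0.2313]
tcp_rot: [0.705, 0.709, 0.0, 0.0]
force: [0.8, 0.4, -0.9]
opening: 0.997
grasp_force: 0.0
```

Emit:
{"method": "carry_out", "body": {
  "rows": [
    {"xyz":[-1,0,0],"rot":[0,0,0]},
    {"xyz":[-1,0,0],"rot":[0,0,0]}
  ]
}}

```text
clock: 1.85
ee_pos: [0.4136, 0.2687, 0.2311]
tcp_rot: [0.706, 0.708, -0.001, -0.0]
force: [-0.2, -0.2, 0.6]
opening: 1.004
grasp_force: 0.0
```

Emit:
{"method": "carry_out", "body": {
  "rows": [
    {"xyz":[-1,0,0],"rot":[0,0,0]},
    {"xyz":[-1,0,0],"rot":[0,0,0]}
  ]
}}

```text
clock: 2.1
ee_pos: [0.4137, 0.1896, 0.2313]
tcp_rot: [0.706, 0.708, -0.0, -0.0]
force: [-0.2, 0.2, -1.0]
opening: 1.004
grasp_force: 0.0
```

Emit:
{"method": "carry_out", "body": {
  "rows": [
    {"xyz":[-1,0,0],"rot":[0,0,0]},
    {"xyz":[-1,0,0],"rot":[0,0,0]}
  ]
}}

```text
clock: 2.35
ee_pos: [0.4142, 0.1099, 0.2314]
tcp_rot: [0.706, 0.708, 0.0, 0.0]
force: [-0.9, 0.4, 0.1]
opening: 0.999
grasp_force: 0.0
```

Emit:
{"method": "carry_out", "body": {
  "rows": [
    {"xyz":[-1,0,0],"rot":[0,0,0]},
    {"xyz":[-1,0,0],"rot":[0,0,0]}
  ]
}}

```text
clock: 2.6
ee_pos: [0.4147, 0.0297, 0.2314]
tcp_rot: [0.706, 0.708, 0.0, 0.0]
force: [0.3, 1.0, 0.6]
opening: 0.997
grasp_force: 0.0
```

Emit:
{"method": "carry_out", "body": {
  "rows": [
    {"xyz":[-1,0,0],"rot":[0,0,0]},
    {"xyz":[-1,0,0],"rot":[0,0,0]}
  ]
}}

```text
clock: 2.85
ee_pos: [0.4151, -0.0505, 0.2314]
tcp_rot: [0.706, 0.708, 0.0, 0.0]
force: [0.0, -0.2, -0.9]
opening: 1.0
grasp_force: 0.0
```

Emit:
{"method": "carry_out", "body": {
  "rows": [
    {"xyz":[-1,0,0],"rot":[0,0,0]},
    {"xyz":[-1,0,0],"rot":[0,0,0]}
  ]
}}

```text
clock: 3.1
ee_pos: [0.4154, -0.1307, 0.2314]
tcp_rot: [0.706, 0.708, 0.0, 0.0]
force: [0.1, -0.2, -0.9]
opening: 0.999
grasp_force: 0.0
```

Emit:
{"method": "carry_out", "body": {
  "rows": [
    {"xyz":[-1,0,0],"rot":[0,0,0]},
    {"xyz":[-1,0,0],"rot":[0,0,0]},
    {"xyz":[-1,0,0],"rot":[0,0,0]}
  ]
}}

```text
clock: 3.48
ee_pos: [0.4152, -0.2086, 0.2311]
tcp_rot: [0.706, 0.708, 0.0, -0.0]
force: [-0.5, -0.6, 0.1]
opening: 1.001
grasp_force: 0.0
```

```bash
python3 - <<'E'
from h import *
c=robot.get_calibration("wrist");p,d=robot.get_image("wrist"); cv2.imwrite("pics/w1.png",p[:,:,::-1]); np.savez("w1.npz",p=p,d=d,**c)
print(np.round(c["mtx"],1).tolist(),np.round(c["view"],3).tolist())
print(proj(c,[[.4286,-.2782,.016],[.4344,-.3612,.016],[.4446,-.0924,.014]]))
go(.4286,-.2782,.1,0)
E
```

```text
[[319.0, 0.0, 253.0], [0.0, 319.0, 190.9], [0.0, 0.0, 1.0]] [[1.0, 0.003, 0.001, -0.415], [-0.003, 0.959, -0.282, 0.237], [-0.002, 0.282, 0.959, -0.318], [0.0, 0.0, 0.0, 1.0]]
[[263.87622635 220.59124852]
 [267.61373772 281.5137529 ]
 [281.46146161  53.13649136]]
t 3.52 yaw 0.1 shift [-0.884  0.168  1.638] turn z 0.0004
```

View pics/w1.png

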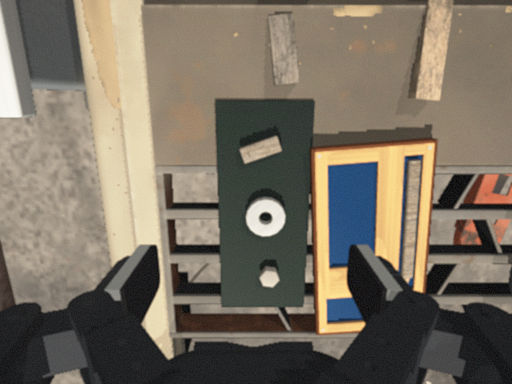

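The wrist view shows the flange at (265,216), the nut at (270,276), the offcut at (261,149), the short wedge at (284,48) and the blue board on the right. That is about 5 px off the top-camera prediction, so I'll go lower and compare from close by.

Emit:
{"method": "carry_out", "body": {
  "rows": [
    {"xyz":[-0.4,0.17,0.5],"rot":[0,0,0]},
    {"xyz":[-0.5,0.17,1],"rot":[0,0,0]},
    {"xyz":[-0.5,0.17,1],"rot":[0,0,0]},
    {"xyz":[-0.5,0.17,1],"rot":[0,0,0]}
  ]
}}

```text
clock: 4.03
ee_pos: [0.4291, -0.2474, 0.1525]
tcp_rot: [0.706, 0.708, 0.0, 0.0]
force: [0.1, 0.0, 0.1]
opening: 1.001
grasp_force: 0.0
```

```bash
cat > wm.py <<'E'
from h import *
def comps(m,n=25):
    k,l,s,ct=cv2.connectedComponentsWithStats(np.uint8(m)); return [l==i for i in range(1,k) if s[i,4]>n]
def rep(c,m,z):
    ct=max(cv2.findContours(np.uint8(m),cv2.RETR_EXTERNAL,cv2.CHAIN_APPROX_NONE)[0],key=cv2.contourArea)[:,0]
    (x,y),(w,h),a=cv2.minAreaRect(np.float32(ray(c,ct,z)[:,:2]*1000))
    return f"c=({x:.1f},{y:.1f}) {w:.1f}@{((a+90)%180)-90:.1f} x {h:.1f}  px {ct.mean(0).round()}"
def masks(p):
    h=cv2.cvtColor(p,cv2.COLOR_RGB2HSV);H,S,V=[h[...,i].astype(int) for i in range(3)]
    return dict(blue=(H>100)&(H<125)&(S>120),red=((H<6)|(H>172))&(S>150)&(V>60),bright=(S<40)&(V>135))
def grab(n): 
    c=robot.get_calibration("wrist");p,d=robot.get_image("wrist");cv2.imwrite(f"pics/{n}.png",p[:,:,::-1]);np.savez(n+".npz",p=p,d=d,**c);return c,p,d
E
python3 - <<'E'
from wm import *
f=np.load("w1.npz")
c2,p2,d2=grab("w2")
for c,p,d in((f,f["p"],f["d"]),(c2,p2,d2)):
    M=masks(p)
    for m in comps(M["blue"],300): print("blue",rep(c,m,.014))
    X=cloud(c,d)
    P=ray(c,[[0,0]],0)
    for n,xy in dict(flange=(.4286,-.2782),nut=(.4344,-.3612)).items():
        m=(np.hypot(X[...,0]-xy[0],X[...,1]-xy[1])<.034)&(X[...,2]>.0105)
        print(n,[rep(c,q,.016)+" n%d"%q.sum() for q in comps(m,100)])
E
```

```text
blue c=(534.1,-273.8) 54.2@4.6 x 128.7  px [351. 212.]
blue c=(537.0,-403.7) 45.0@4.7 x 32.9  px [343. 310.]
flange ['c=(429.6,-273.5) 47.1@71.0 x 46.6  px [265. 216.] n1053']
nut ['c=(435.4,-355.5) 22.6@17.7 x 26.0  px [269. 277.] n264']
blue c=(600.4,-283.1) 17.4@2.4 x 167.5  px [432. 205.]
blue c=(533.8,-273.8) 54.5@4.6 x 129.1  px [364. 203.]
blue c=(530.3,-404.4) 33.3@4.3 x 33.4  px [346. 325.]
flange ['c=(429.4,-273.8) 46.3@0.2 x 46.9  px [253. 208.] n1732']
nut ['c=(435.7,-355.7) 24.0@0.2 x 25.0  px [259. 285.] n422']
```

The two cameras differ by a constant shift of about 4.5 mm in y, and relative positions agree. So I'll pick and place with the same camera and yaw, which cancels the shift.

Emit:
{"method": "carry_out", "body": {
  "rows": [
    {"xyz":[-0.36,0,0.5],"rot":[0,0,0]},
    {"xyz":[-0.36,0,0.95],"rot":[0,0,0]},
    {"xyz":[-0.36,0,0.95],"rot":[0,0,0]}
  ],
  "gripper": 0.75
}}

```text
clock: 4.45
ee_pos: [0.4282, -0.2763, 0.075]
tcp_rot: [0.706, 0.708, -0.0, -0.001]
force: [-0.3, 0.3, -0.1]
opening: 0.756
grasp_force: 0.0
```

Emit:
{"method": "carry_out", "body": {
  "rows": [
    {"xyz":[0,0,0.3],"rot":[0,0,0]},
    {"xyz":[0,0,0.6],"rot":[0,0,0]},
    {"xyz":[0,0,0.84],"rot":[0,0,0]},
    {"xyz":[0,0,0.84],"rot":[0,0,0]}
  ]
}}

```text
clock: 4.95
ee_pos: [0.4292, -0.277, 0.0092]
tcp_rot: [0.706, 0.708, 0.0, 0.0]
force: [-0.1, 0.2, 0.1]
opening: 0.748
grasp_force: 0.0
```

Emit:
{"method": "carry_out", "body": {
  "rows": [
    {"xyz":[0,0,0],"rot":[0,0,0]},
    {"xyz":[0,0,0],"rot":[0,0,0]},
    {"xyz":[0,0,0],"rot":[0,0,0]},
    {"xyz":[0,0,0],"rot":[0,0,0]},
    {"xyz":[0,0,0],"rot":[0,0,0]}
  ],
  "gripper": 0.3,
  "grip_force": 40
}}

```text
clock: 5.58
ee_pos: [0.4297, -0.2776, 0.0103]
tcp_rot: [0.706, 0.708, 0.0, 0.001]
force: [-0.6, 3.7, 18.5]
opening: 0.525
grasp_force: 38.1
```

Emit:
{"method": "carry_out", "body": {
  "rows": [
    {"xyz":[0,0,-0.3],"rot":[0,0,0]},
    {"xyz":[0,0,-0.7],"rot":[0,0,0]},
    {"xyz":[0,0,-1],"rot":[0,0,0]},
    {"xyz":[0,0,-1],"rot":[0,0,0]}
  ]
}}

```text
clock: 6.08
ee_pos: [0.4298, -0.2779, 0.0907]
tcp_rot: [0.706, 0.708, 0.0, 0.002]
force: [-0.3, -1.1, -1.2]
opening: 0.523
grasp_force: 41.0
```

Emit:
{"method": "carry_out", "body": {
  "rows": [
    {"xyz":[0.5,0,-0.3],"rot":[0,0,0]},
    {"xyz":[1,0,-0.4],"rot":[0,0,0]}
  ]
}}

```text
clock: 6.32
ee_pos: [0.4286, -0.1965, 0.1208]
tcp_rot: [0.707, 0.708, 0.0, 0.001]
force: [0.9, -0.1, -0.9]
opening: 0.524
grasp_force: 41.4
```

Emit:
{"method": "carry_out", "body": {
  "rows": [
    {"xyz":[0.6,0,0],"rot":[0,0,0]},
    {"xyz":[1,0,0],"rot":[0,0,0]}
  ]
}}

```text
clock: 6.58
ee_pos: [0.4277, -0.1153, 0.12]
tcp_rot: [0.706, 0.708, -0.0, -0.0]
force: [0.2, 1.1, -0.6]
opening: 0.521
grasp_force: 41.4
```

Emit:
{"method": "carry_out", "body": {
  "rows": [
    {"xyz":[0.6,0,0],"rot":[0,0,0]},
    {"xyz":[1,0,0],"rot":[0,0,0]}
  ]
}}

```text
clock: 6.82
ee_pos: [0.4276, -0.0354, 0.1199]
tcp_rot: [0.706, 0.708, -0.0, -0.0]
force: [1.2, -1.4, -0.8]
opening: 0.524
grasp_force: 41.4
```

Emit:
{"method": "carry_out", "body": {
  "rows": [
    {"xyz":[0.6,0,0],"rot":[0,0,0]},
    {"xyz":[1,0,0],"rot":[0,0,0]}
  ]
}}

```text
clock: 7.08
ee_pos: [0.4275, 0.0445, 0.1199]
tcp_rot: [0.706, 0.708, -0.0, -0.0]
force: [0.3, 0.4, -1.6]
opening: 0.526
grasp_force: 41.4
```

Emit:
{"method": "carry_out", "body": {
  "rows": [
    {"xyz":[0.6,0,0],"rot":[0,0,0]},
    {"xyz":[1,0,0],"rot":[0,0,0]}
  ]
}}

```text
clock: 7.32
ee_pos: [0.4274, 0.1246, 0.1199]
tcp_rot: [0.706, 0.708, -0.0, -0.0]
force: [0.1, -0.1, -1.2]
opening: 0.521
grasp_force: 41.4
```

Emit:
{"method": "carry_out", "body": {
  "rows": [
    {"xyz":[0.5,0,0],"rot":[0,0,0]},
    {"xyz":[1,0,0],"rot":[0,0,0]},
    {"xyz":[1,0,0],"rot":[0,0,0]}
  ]
}}

```text
clock: 7.7
ee_pos: [0.4274, 0.2049, 0.1199]
tcp_rot: [0.705, 0.709, 0.0, -0.0]
force: [-0.1, -0.6, -1.5]
opening: 0.522
grasp_force: 41.4
```

```bash
python3 - <<'E'
from wm import *
c,p,d=grab("w3");M=masks(p)
for m in comps(M["red"],300): print("red",rep(c,m,.014))
go(.4396,.305,.1,5.2)
E
```

```text
red c=(488.9,247.7) 15.0@5.4 x 189.8  px [333. 120.]
red c=(526.9,242.4) 13.9@5.3 x 200.8  px [382. 126.]
red c=(438.7,304.9) 58.5@5.5 x 58.1  px [270.  55.]
red c=(448.9,198.9) 38.1@5.7 x 67.6  px [283. 188.]
red c=(626.1,161.5) 16.1@79.1 x 48.9  px [488. 242.]
t 7.75 yaw 0.3 shift [1.266 0.16  0.247] turn z -0.0137
```

View pics/w3.png

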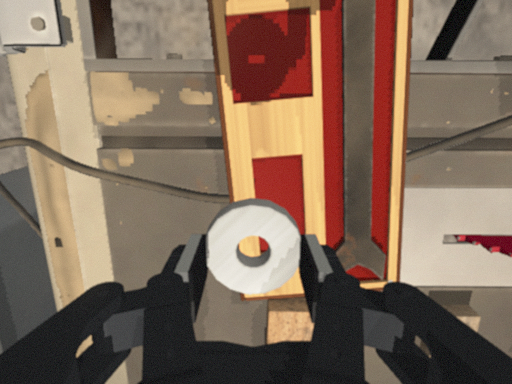

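The flange is held at pixel (254,246) and the red well is at (270,55).

```bash
python3 - <<'E'
from wm import *
f=np.load("w3.npz");X=cloud(f,f["d"]);s=robot.read_state();print(s["ee_pos"])
reg=np.zeros(X.shape[:2],bool);reg[195:300,203:303]=1
m=reg&(X[...,2]>.08)
h=cv2.cvtColor(f["p"],cv2.COLOR_RGB2HSV); m&=(h[...,2]>110)
m=max(comps(m),key=np.sum);Z=X[m]
print(np.percentile(Z[:,2],[5,25,50,75,95]))
for zt in(np.median(Z[:,2]),): print(rep(f,m,zt),zt)
# tilt
A=np.c_[Z[:,:2]-Z[:,:2].mean(0),np.ones(len(Z))];print(np.linalg.lstsq(A,Z[:,2],rcond=None)[0])
E
```

```text
[0.42724295 0.2036759  0.11980951]
[0.12163937 0.12330538 0.12375842 0.12419098 0.12479807]
c=(427.1,208.9) 45.4@4.8 x 49.6  px [258. 242.] 0.12375842279149342
[-0.02069994  0.24170389  0.12418884]
```

Emit:
{"method": "carry_out", "body": {
  "rows": [
    {"xyz":[0.5,0.1,0],"rot":[0,0,0]},
    {"xyz":[0.9,0.15,0],"rot":[0,0,0]}
  ]
}}

```text
clock: 8.0
ee_pos: [0.4399, 0.2749, 0.12]
tcp_rot: [0.707, 0.707, -0.0, 0.0]
force: [-0.0, -0.5, -0.1]
opening: 0.522
grasp_force: 41.4
```

Emit:
{"method": "carry_out", "body": {
  "rows": [
    {"xyz":[0.32,0,0.3],"rot":[0,0,0]},
    {"xyz":[0.32,0,0.6],"rot":[0,0,0]},
    {"xyz":[0.32,0,0.95],"rot":[0,0,0]},
    {"xyz":[0.32,0,1],"rot":[0,0,0]},
    {"xyz":[0.32,0,1],"rot":[0,0,0]}
  ]
}}

```text
clock: 8.62
ee_pos: [0.4396, 0.2999, 0.0404]
tcp_rot: [0.707, 0.708, -0.0, -0.0]
force: [0.5, -0.2, -0.9]
opening: 0.523
grasp_force: 41.4
```

Emit:
{"method": "carry_out", "body": {
  "rows": [
    {"xyz":[0,0,0.1],"rot":[0,0,0]},
    {"xyz":[0,0,0.2],"rot":[0,0,0]},
    {"xyz":[0,0,0.25],"rot":[0,0,0]},
    {"xyz":[0,0,0.25],"rot":[0,0,0]}
  ]
}}

```text
clock: 9.12
ee_pos: [0.4393, 0.3004, 0.0198]
tcp_rot: [0.706, 0.708, -0.0, -0.0]
force: [0.0, -0.3, -1.5]
opening: 0.524
grasp_force: 41.4
```

Emit:
{"method": "carry_out", "body": {
  "rows": [
    {"xyz":[0,0,0.01],"rot":[0,0,0]},
    {"xyz":[0,0,0.01],"rot":[0,0,0]},
    {"xyz":[0,0,0.01],"rot":[0,0,0]},
    {"xyz":[0,0,0.01],"rot":[0,0,0]}
  ],
  "gripper": 0.75
}}

```text
clock: 9.62
ee_pos: [0.4395, 0.3005, 0.0194]
tcp_rot: [0.706, 0.708, 0.0, 0.0]
force: [0.2, 0.2, -0.3]
opening: 0.745
grasp_force: 0.0
```

Emit:
{"method": "carry_out", "body": {
  "rows": [
    {"xyz":[0,0,-0.2],"rot":[0,0,0]},
    {"xyz":[0,0,-0.7],"rot":[0,0,0]},
    {"xyz":[-0.5,0,-1],"rot":[0,0,0]},
    {"xyz":[-1,0,-1],"rot":[0,0,0]},
    {"xyz":[-1,0,-1],"rot":[0,0,0]}
  ]
}}

```text
clock: 10.25
ee_pos: [0.4396, 0.2186, 0.1006]
tcp_rot: [0.707, 0.707, 0.0, 0.0]
force: [-0.2, 0.4, 0.4]
opening: 0.748
grasp_force: 0.0
```

```bash
python3 - <<'E'
from wm import *
c,p,d=grab("w4");M=masks(p)
print(robot.read_state()["ee_pos"])
for m in comps(M["red"],300): print("red",rep(c,m,.014))
X=cloud(c,d)
m=(np.hypot(X[...,0]-.439,X[...,1]-.305)<.028)&(X[...,2]>.0185)
for q in comps(m,100): print(rep(c,q,.024),np.percentile(X[q][:,2],[5,50,95]).round(4))
go(.4355,-.357,.1,0)
E
```

```text
[0.43988546 0.21976948 0.10036837]
red c=(488.9,236.2) 19.7@3.7 x 229.2  px [320. 148.]
red c=(526.5,249.9) 17.0@6.4 x 203.3  px [373. 134.]
red c=(439.0,305.4) 58.3@5.3 x 58.0  px [252.  74.]
red c=(439.6,302.5) 13.5@0.1 x 14.0  px [253.  79.]
red c=(449.5,192.8) 38.2@5.5 x 80.4  px [265. 226.]
red c=(628.4,163.4) 18.6@70.8 x 51.7  px [488. 266.]
c=(438.9,302.6) 46.5@0.1 x 46.2  px [252.  77.] [0.0213 0.0226 0.0238]
t 10.3 yaw 0.0 shift [-7.21e+00 -5.70e-02  2.00e-03] turn z 0.0001
```

View pics/w4.png

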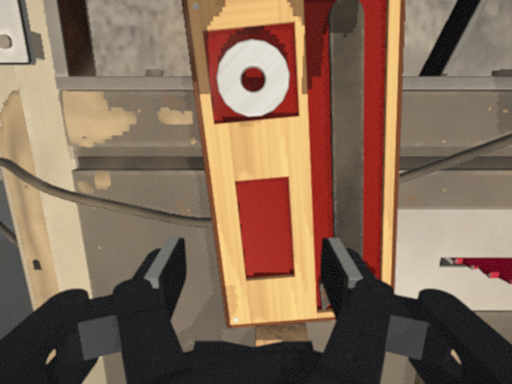

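The flange lies flat in the well at pixel (252,77), and the wedge pocket is at (265,226). The nut is next.

Emit:
{"method": "carry_out", "body": {
  "rows": [
    {"xyz":[-0.5,-0.05,-0.2],"rot":[0,0,0]},
    {"xyz":[-1,-0.05,-0.2],"rot":[0,0,0]}
  ],
  "gripper": 0.55
}}

```text
clock: 10.55
ee_pos: [0.4363, 0.1406, 0.1164]
tcp_rot: [0.706, 0.709, 0.001, 0.0]
force: [0.0, -0.4, -0.0]
opening: 0.554
grasp_force: 0.0
```

Emit:
{"method": "carry_out", "body": {
  "rows": [
    {"xyz":[-0.6,0,0],"rot":[0,0,0]},
    {"xyz":[-1,0,0],"rot":[0,0,0]}
  ]
}}

```text
clock: 10.8
ee_pos: [0.4363, 0.0596, 0.1157]
tcp_rot: [0.706, 0.708, 0.0, 0.0]
force: [0.3, 0.8, 0.4]
opening: 0.552
grasp_force: 0.0
```

Emit:
{"method": "carry_out", "body": {
  "rows": [
    {"xyz":[-0.6,0,0],"rot":[0,0,0]},
    {"xyz":[-1,0,0],"rot":[0,0,0]}
  ]
}}

```text
clock: 11.05
ee_pos: [0.4367, -0.0206, 0.1157]
tcp_rot: [0.706, 0.708, 0.0, 0.0]
force: [0.7, 0.8, -0.4]
opening: 0.548
grasp_force: 0.0
```

Emit:
{"method": "carry_out", "body": {
  "rows": [
    {"xyz":[-0.6,0,0],"rot":[0,0,0]},
    {"xyz":[-1,0,0],"rot":[0,0,0]}
  ]
}}

```text
clock: 11.3
ee_pos: [0.437, -0.1008, 0.1157]
tcp_rot: [0.706, 0.708, 0.0, 0.0]
force: [0.7, -0.4, -1.0]
opening: 0.546
grasp_force: 0.0
```

Emit:
{"method": "carry_out", "body": {
  "rows": [
    {"xyz":[-0.6,0,0],"rot":[0,0,0]},
    {"xyz":[-1,0,0],"rot":[0,0,0]}
  ]
}}

```text
clock: 11.55
ee_pos: [0.4373, -0.181, 0.1157]
tcp_rot: [0.706, 0.708, 0.0, 0.0]
force: [-0.1, 0.1, -0.2]
opening: 0.551
grasp_force: 0.0
```

Emit:
{"method": "carry_out", "body": {
  "rows": [
    {"xyz":[-0.6,0,0],"rot":[0,0,0]},
    {"xyz":[-1,0,0],"rot":[0,0,0]},
    {"xyz":[-1,0,0],"rot":[0,0,0]},
    {"xyz":[-1,0,0],"rot":[0,0,0]}
  ]
}}

```text
clock: 12.05
ee_pos: [0.4369, -0.2587, 0.1154]
tcp_rot: [0.706, 0.708, 0.0, -0.0]
force: [-0.1, -0.1, -0.4]
opening: 0.545
grasp_force: 0.0
```

```bash
python3 - <<'E'
from wm import *
c,p,d=grab("w5");X=cloud(c,d)
print(robot.read_state()["ee_pos"])
m=(np.hypot(X[...,0]-.4355,X[...,1]+.356)<.025)&(X[...,2]>.0105)
for q in comps(m,100): print(rep(c,q,.016))
go(.4357,-.3582,.0065,0)
E
```

```text
[ 0.43689087 -0.25847213  0.11538139]
c=(435.7,-355.3) 22.9@19.8 x 26.7  px [251. 298.]
t 12.1 yaw 0.2 shift [-1.247 -0.018  1.361] turn z 0.0005
```

Emit:
{"method": "carry_out", "body": {
  "rows": [
    {"xyz":[-0.6,-0.02,0],"rot":[0,0,0]},
    {"xyz":[-1,-0.02,0.2],"rot":[0,0,0]},
    {"xyz":[-1,-0.02,0.4],"rot":[0,0,0]}
  ]
}}

```text
clock: 12.48
ee_pos: [0.4359, -0.3406, 0.083]
tcp_rot: [0.707, 0.708, -0.0, 0.001]
force: [0.4, 0.2, -0.6]
opening: 0.55
grasp_force: 0.0
```

Emit:
{"method": "carry_out", "body": {
  "rows": [
    {"xyz":[-0.24,0,0.4],"rot":[0,0,0]},
    {"xyz":[-0.24,0,0.75],"rot":[0,0,0]},
    {"xyz":[-0.24,0,0.95],"rot":[0,0,0]},
    {"xyz":[-0.24,0,0.95],"rot":[0,0,0]}
  ]
}}

```text
clock: 12.98
ee_pos: [0.4351, -0.3573, 0.0066]
tcp_rot: [0.706, 0.708, 0.0, -0.001]
force: [-0.0, -0.2, 0.4]
opening: 0.548
grasp_force: 0.0
```

Emit:
{"method": "carry_out", "body": {
  "rows": [
    {"xyz":[0,0,0],"rot":[0,0,0]},
    {"xyz":[0,0,0],"rot":[0,0,0]},
    {"xyz":[0,0,0],"rot":[0,0,0]},
    {"xyz":[0,0,0],"rot":[0,0,0]},
    {"xyz":[0,0,0],"rot":[0,0,0]},
    {"xyz":[0,0,0],"rot":[0,0,0]}
  ],
  "gripper": 0.1,
  "grip_force": 30
}}

```text
clock: 13.72
ee_pos: [0.4358, -0.3588, 0.0084]
tcp_rot: [0.706, 0.708, 0.0, 0.001]
force: [0.9, 3.8, 6.1]
opening: 0.274
grasp_force: 29.2
```

Emit:
{"method": "carry_out", "body": {
  "rows": [
    {"xyz":[0,0,-0.3],"rot":[0,0,0]},
    {"xyz":[0,0,-0.7],"rot":[0,0,0]},
    {"xyz":[0,0,-1],"rot":[0,0,0]},
    {"xyz":[0,0,-1],"rot":[0,0,0]}
  ]
}}

```text
clock: 14.22
ee_pos: [0.4362, -0.3596, 0.0895]
tcp_rot: [0.706, 0.708, -0.0, 0.002]
force: [0.2, 0.2, -0.4]
opening: 0.272
grasp_force: 29.5
```

Emit:
{"method": "carry_out", "body": {
  "rows": [
    {"xyz":[0.5,0,-0.3],"rot":[0,0,0]},
    {"xyz":[1,0,-0.4],"rot":[0,0,0]}
  ]
}}

```text
clock: 14.48
ee_pos: [0.4351, -0.2782, 0.1197]
tcp_rot: [0.707, 0.708, 0.0, 0.0]
force: [0.2, 0.2, 0.0]
opening: 0.271
grasp_force: 29.6
```

Emit:
{"method": "carry_out", "body": {
  "rows": [
    {"xyz":[0.6,0,0],"rot":[0,0,0]},
    {"xyz":[1,0,0],"rot":[0,0,0]}
  ]
}}

```text
clock: 14.72
ee_pos: [0.4343, -0.1968, 0.119]
tcp_rot: [0.706, 0.708, -0.0, -0.0]
force: [0.7, -0.3, -1.0]
opening: 0.274
grasp_force: 29.6
```

Emit:
{"method": "carry_out", "body": {
  "rows": [
    {"xyz":[0.6,0,0],"rot":[0,0,0]},
    {"xyz":[1,0,0],"rot":[0,0,0]}
  ]
}}

```text
clock: 14.98
ee_pos: [0.4341, -0.1169, 0.1189]
tcp_rot: [0.706, 0.708, -0.0, -0.0]
force: [0.5, -0.1, -0.1]
opening: 0.274
grasp_force: 29.6
```

Emit:
{"method": "carry_out", "body": {
  "rows": [
    {"xyz":[0.6,0,0],"rot":[0,0,0]},
    {"xyz":[1,0,0],"rot":[0,0,0]}
  ]
}}

```text
clock: 15.22
ee_pos: [0.434, -0.037, 0.1189]
tcp_rot: [0.706, 0.708, -0.0, -0.0]
force: [0.2, -0.1, -0.8]
opening: 0.271
grasp_force: 29.6
```

Emit:
{"method": "carry_out", "body": {
  "rows": [
    {"xyz":[0.6,0,0],"rot":[0,0,0]},
    {"xyz":[1,0,0],"rot":[0,0,0]}
  ]
}}

```text
clock: 15.48
ee_pos: [0.4339, 0.0429, 0.1189]
tcp_rot: [0.706, 0.708, -0.0, -0.0]
force: [0.8, -0.4, 0.8]
opening: 0.271
grasp_force: 29.6
```

Emit:
{"method": "carry_out", "body": {
  "rows": [
    {"xyz":[0.6,0,0],"rot":[0,0,0]},
    {"xyz":[1,0,0],"rot":[0,0,0]}
  ]
}}

```text
clock: 15.72
ee_pos: [0.4338, 0.1229, 0.1189]
tcp_rot: [0.706, 0.708, -0.0, -0.0]
force: [0.7, -0.9, -0.3]
opening: 0.269
grasp_force: 29.6
```

Emit:
{"method": "carry_out", "body": {
  "rows": [
    {"xyz":[0.5,0.02,0],"rot":[0,0,0]},
    {"xyz":[0.8,0.04,0],"rot":[0,0,0]},
    {"xyz":[1,0.05,0],"rot":[0,0,0]},
    {"xyz":[1,0.05,0],"rot":[0,0,0]}
  ]
}}

```text
clock: 16.23
ee_pos: [0.438, 0.2017, 0.119]
tcp_rot: [0.706, 0.708, -0.0, -0.0]
force: [-0.1, -0.8, -0.4]
opening: 0.272
grasp_force: 29.6
```

```bash
python3 - <<'E'
from wm import *
c,p,d=grab("w6");X=cloud(c,d);s=robot.read_state()["ee_pos"]
print(s)
m=(np.hypot(X[...,0]-.439,X[...,1]-.303)<.028)&(X[...,2]>.0185)
for q in comps(m,100): print("flange",rep(c,q,.024))
m=(np.hypot(X[...,0]-s[0],X[...,1]-s[1]-.003)<.016)&(X[...,2]>s[2]+.001)
h=cv2.cvtColor(p,cv2.COLOR_RGB2HSV)
m&=h[...,2]>90
for q in comps(m,60): print("nut",np.percentile(X[q][:,2],[5,50,95]).round(4),rep(c,q,np.median(X[q][:,2])))
u=proj(c,s)[0].astype(int); print(u)
cv2.imwrite("pics/w6c.png",cv2.resize(p[u[1]-90:u[1]+60,u[0]-90:u[0]+90],None,fx=3,fy=3)[:,:,::-1])
go(.4394,.3005,.035,0)
E
```

```text
[0.43784632 0.20099748 0.11904351]
flange c=(438.9,302.3) 46.6@50.8 x 46.5  px [255.  53.]
nut [0.1235 0.1251 0.1261] c=(437.8,199.7) 23.2@4.8 x 33.4  px [259. 259.]
[252 252]
t 16.27 yaw 0.2 shift [1.244 0.023 1.05 ] turn z 0.0004
```

View pics/w6c.png

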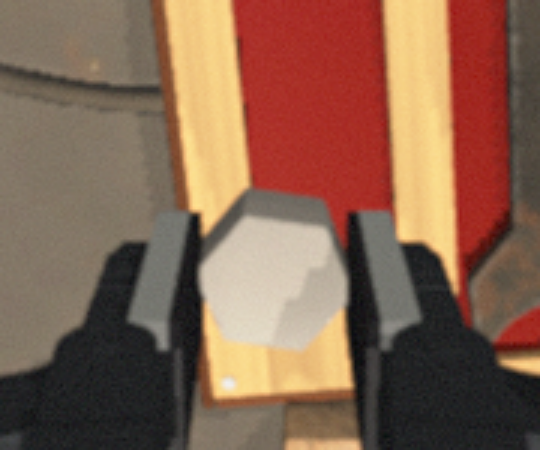

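The held nut's top face is centred at wrist pixel (253,256), and it is level in the fingers.

```bash
python3 - <<'E'
from wm import *
f=np.load("w6.npz"); n=ray(f,[[252.8,255.6]],.1255)[0]; print(n)
s=robot.read_state()["ee_pos"]; print(s+np.array([.4389,.3024,0])-np.r_[n[:2],0]); go(*(s+np.array([.4389,.3024,0])-np.r_[n[:2],0])[:2],.029,0)
E
```

```text
[0.43774677 0.20275303 0.1255    ]
[0.43899955 0.30064446 0.11904351]
t 16.27 yaw 0.2 shift [1.246 0.018 1.125] turn z 0.0004
```

Emit:
{"method": "carry_out", "body": {
  "rows": [
    {"xyz":[0.5,0.01,0],"rot":[0,0,0]},
    {"xyz":[0.9,0.02,0],"rot":[0,0,0]}
  ]
}}

```text
clock: 16.52
ee_pos: [0.4397, 0.2731, 0.1193]
tcp_rot: [0.707, 0.707, -0.0, 0.0]
force: [-0.1, -1.0, -1.3]
opening: 0.268
grasp_force: 29.6
```

Emit:
{"method": "carry_out", "body": {
  "rows": [
    {"xyz":[0.35,0,0.3],"rot":[0,0,0]},
    {"xyz":[0.35,0,0.6],"rot":[0,0,0]},
    {"xyz":[0.35,0,0.85],"rot":[0,0,0]},
    {"xyz":[0.35,0,0.85],"rot":[0,0,0]}
  ]
}}

```text
clock: 17.02
ee_pos: [0.4388, 0.2999, 0.0502]
tcp_rot: [0.707, 0.708, -0.001, -0.0]
force: [-0.0, 0.9, -0.6]
opening: 0.269
grasp_force: 29.6
```

Emit:
{"method": "carry_out", "body": {
  "rows": [
    {"xyz":[0,0,0.1],"rot":[0,0,0]},
    {"xyz":[0,0,0.2],"rot":[0,0,0]},
    {"xyz":[0,0,0.26],"rot":[0,0,0]},
    {"xyz":[0,0,0.26],"rot":[0,0,0]},
    {"xyz":[0,0,0.26],"rot":[0,0,0]}
  ]
}}

```text
clock: 17.65
ee_pos: [0.4395, 0.3013, 0.0306]
tcp_rot: [0.706, 0.708, 0.0, 0.0]
force: [0.2, 0.4, -0.6]
opening: 0.269
grasp_force: 29.6
```

```bash
python3 - <<'E'
from h import *
s=robot.read_state();print(s["force"]);go(.4390,.3006,.0285,0)
E
```

```text
[ 0.24605487  0.43225044 -0.59747066]
t 17.65 yaw 0.1 shift [-0.008 -0.006  0.027] turn z 0.0004
```

Emit:
{"method": "carry_out", "body": {
  "rows": [
    {"xyz":[-0.01,-0.01,0.02],"rot":[0,0,0]},
    {"xyz":[-0.01,-0.01,0.02],"rot":[0,0,0]}
  ]
}}

```text
clock: 17.9
ee_pos: [0.4385, 0.3004, 0.0289]
tcp_rot: [0.706, 0.708, -0.0, -0.0]
force: [-0.7, -0.8, -0.3]
opening: 0.274
grasp_force: 29.6
```

Emit:
{"method": "carry_out", "body": {
  "rows": [
    {"xyz":[0,0,0],"rot":[0,0,0]},
    {"xyz":[0,0,0],"rot":[0,0,0]},
    {"xyz":[0,0,0],"rot":[0,0,0]},
    {"xyz":[0,0,0],"rot":[0,0,0]}
  ],
  "gripper": 0.55
}}

```text
clock: 18.4
ee_pos: [0.4387, 0.3004, 0.0289]
tcp_rot: [0.706, 0.708, 0.0, 0.0]
force: [-0.4, 0.3, 0.5]
opening: 0.549
grasp_force: 0.0
```

Emit:
{"method": "carry_out", "body": {
  "rows": [
    {"xyz":[0,0,-0.2],"rot":[0,0,0]},
    {"xyz":[0,0,-0.6],"rot":[0,0,0]},
    {"xyz":[-0.5,0,-1],"rot":[0,0,0]},
    {"xyz":[-1,0,-1],"rot":[0,0,0]},
    {"xyz":[-1,0,-1],"rot":[0,0,0]}
  ]
}}

```text
clock: 19.02
ee_pos: [0.4388, 0.2186, 0.1102]
tcp_rot: [0.707, 0.707, 0.0, 0.0]
force: [-0.6, 0.3, -0.9]
opening: 0.546
grasp_force: 0.0
```

```bash
python3 - <<'E'
from wm import *
c,p,d=grab("w7");X=cloud(c,d)
for lo,zt in((.0185,.024),(.029,.036)):
  m=(np.hypot(X[...,0]-.439,X[...,1]-.303)<.028)&(X[...,2]>lo)
  for q in comps(m,100): print(rep(c,q,zt),np.percentile(X[q][:,2],[5,50,95]).round(4))
cv2.imwrite("pics/w7c.png",cv2.resize(p[0:140,160:340],None,fx=3,fy=3)[:,:,::-1])
go(.4446,-.0924,.1,8.3)
E
```

```text
c=(438.9,302.7) 46.7@44.6 x 46.3  px [253.  78.] [0.0214 0.023  0.0353]
c=(438.1,300.9) 25.1@50.9 x 22.2  px [252.  81.] [0.0335 0.0346 0.0359]
t 19.07 yaw 0.0 shift [-3.902  0.067  0.123] turn z -0.023
```

View pics/w7c.png

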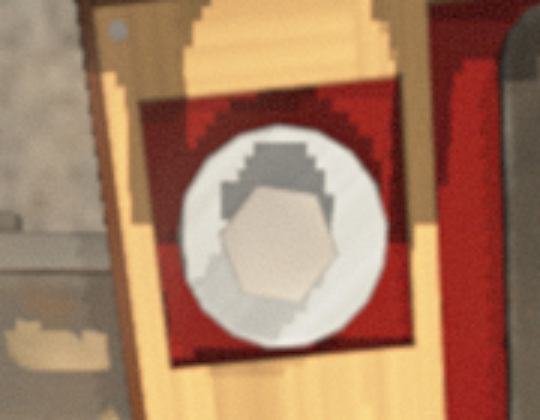

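The nut sits flat, centred on the flange within about 2 mm. The short wedge is next.

Emit:
{"method": "carry_out", "body": {
  "rows": [
    {"xyz":[-0.6,0,0],"rot":[0,0,0]},
    {"xyz":[-1,0,0],"rot":[0,0,0]}
  ]
}}

```text
clock: 19.32
ee_pos: [0.4391, 0.1401, 0.1092]
tcp_rot: [0.706, 0.708, 0.0, 0.0]
force: [0.9, 1.0, 0.3]
opening: 0.55
grasp_force: 0.0
```

Emit:
{"method": "carry_out", "body": {
  "rows": [
    {"xyz":[-0.6,0,0],"rot":[0,0,0]},
    {"xyz":[-1,0,0],"rot":[0,0,0]}
  ]
}}

```text
clock: 19.58
ee_pos: [0.4395, 0.0596, 0.1092]
tcp_rot: [0.706, 0.708, 0.0, 0.0]
force: [-0.7, -0.2, -0.4]
opening: 0.552
grasp_force: 0.0
```

Emit:
{"method": "carry_out", "body": {
  "rows": [
    {"xyz":[-0.6,0,0],"rot":[0,0,0]},
    {"xyz":[-1,0.05,0],"rot":[0,0,0]},
    {"xyz":[-1,0.05,0],"rot":[0,0,0]},
    {"xyz":[-1,0.05,0],"rot":[0,0,0]}
  ]
}}

```text
clock: 20.08
ee_pos: [0.4435, -0.0188, 0.109]
tcp_rot: [0.706, 0.708, 0.0, -0.0]
force: [-0.4, -0.2, -0.5]
opening: 0.549
grasp_force: 0.0
```

```bash
python3 - <<'E'
from wm import *
c,p,d=grab("w8");X=cloud(c,d)
print(robot.read_state()["ee_pos"])
def ob(n,x,y,r,lo,zt):
  m=(abs(X[...,0]-x)<r[0])&(abs(X[...,1]-y)<r[1])&(X[...,2]>lo)
  for q in comps(m,200): 
    Q=X[q]; print(n,rep(c,q,zt),np.percentile(Q[:,2],[5,50,95]).round(4)); A=np.c_[Q[:,1]-Q[:,1].mean(),np.ones(len(Q))]; print(" slope y",np.linalg.lstsq(A,Q[:,2],rcond=None)[0])
ob("short",.4446,-.09,(.03,.045),.005,.012)
ob("large",.461,.036,(.035,.07),.015,.025)
go(.4450,-.0924,.005,8.3)
E
```

```text
[ 0.44339415 -0.01860371  0.10898458]
short c=(446.9,-92.4) 26.4@6.2 x 69.5  px [257. 274.] [0.0058 0.0116 0.0177]
 slope y [-0.22281125  0.01163184]
large c=(462.0,38.4) 118.8@88.6 x 45.3  px [280. 111.] [0.0225 0.0237 0.0248]
 slope y [0.00951725 0.02464075]
large c=(511.2,-119.5) 297.2@0.1 x 144.9  px [332. 340.] [0.1358 0.1825 0.1989]
 slope y [1.23257314 0.17683571]
t 20.12 yaw 0.2 shift [-0.923  0.017  1.3  ] turn z -0.0226
```

View pics/w8.png

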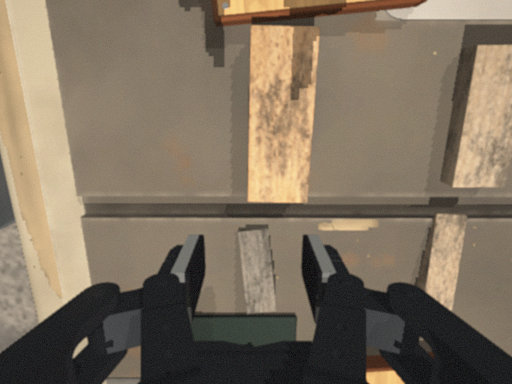

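The short wedge is at pixel (257,274), thick end towards −y. The large block is at (280,111), just short of the red board.

Emit:
{"method": "carry_out", "body": {
  "rows": [
    {"xyz":[-0.6,0.035,0.2],"rot":[0,0,-0.019]},
    {"xyz":[-0.94,0.035,0.5],"rot":[0,0,-0.019]},
    {"xyz":[-0.94,0.035,0.7],"rot":[0,0,-0.019]},
    {"xyz":[-0.94,0.035,0.7],"rot":[0,0,-0.019]}
  ]
}}

```text
clock: 20.62
ee_pos: [0.4458, -0.0938, 0.0522]
tcp_rot: [0.663, 0.749, -0.0, -0.001]
force: [0.5, 0.2, 0.2]
opening: 0.543
grasp_force: 0.0
```

Emit:
{"method": "carry_out", "body": {
  "rows": [
    {"xyz":[0,0,0.3],"rot":[0,0,0]},
    {"xyz":[0,0,0.5],"rot":[0,0,0]},
    {"xyz":[0,0,0.6],"rot":[0,0,0]},
    {"xyz":[0,0,0.6],"rot":[0,0,0]}
  ]
}}

```text
clock: 21.12
ee_pos: [0.4464, -0.0942, 0.0051]
tcp_rot: [0.663, 0.749, -0.0, -0.0]
force: [-0.6, -0.4, -0.7]
opening: 0.551
grasp_force: 0.0
```

Emit:
{"method": "carry_out", "body": {
  "rows": [
    {"xyz":[0,0,0],"rot":[0,0,0]},
    {"xyz":[0,0,0],"rot":[0,0,0]},
    {"xyz":[0,0,0],"rot":[0,0,0]},
    {"xyz":[0,0,0],"rot":[0,0,0]},
    {"xyz":[0,0,0],"rot":[0,0,0]},
    {"xyz":[0,0,0],"rot":[0,0,0]}
  ],
  "gripper": 0.1,
  "grip_force": 40
}}

```text
clock: 21.88
ee_pos: [0.4467, -0.0947, 0.0057]
tcp_rot: [0.663, 0.749, 0.0, 0.001]
force: [0.3, 2.9, 7.8]
opening: 0.287
grasp_force: 39.0
```

Emit:
{"method": "carry_out", "body": {
  "rows": [
    {"xyz":[0,0,-0.3],"rot":[0,0,0]},
    {"xyz":[0,0,-0.7],"rot":[0,0,0]},
    {"xyz":[0,0,-1],"rot":[0,0,0]},
    {"xyz":[0,0,-1],"rot":[0,0,0]}
  ]
}}

```text
clock: 22.38
ee_pos: [0.4473, -0.0951, 0.0867]
tcp_rot: [0.663, 0.749, 0.001, 0.002]
force: [0.2, 0.2, -0.8]
opening: 0.287
grasp_force: 40.1
```

```bash
python3 - <<'E'
from h import *
go(.45,.1,.12,5.2)
E
```

```text
t 22.38 yaw 7.0 shift [ 2.416  0.331 -0.419] turn z 0.0049
```

Emit:
{"method": "carry_out", "body": {
  "rows": [
    {"xyz":[0.5,0.06,-0.3],"rot":[0,0,0]},
    {"xyz":[1,0.14,-0.4],"rot":[0,0,0]}
  ]
}}

```text
clock: 22.62
ee_pos: [0.4479, -0.0133, 0.1175]
tcp_rot: [0.663, 0.748, 0.0, 0.0]
force: [1.1, -0.4, 0.1]
opening: 0.288
grasp_force: 40.1
```

Emit:
{"method": "carry_out", "body": {
  "rows": [
    {"xyz":[0.6,0.07,0],"rot":[0,0,0]},
    {"xyz":[1,0.14,0],"rot":[0,0,0]}
  ]
}}

```text
clock: 22.88
ee_pos: [0.4486, 0.0685, 0.1166]
tcp_rot: [0.663, 0.749, -0.0, -0.0]
force: [-0.3, 0.1, -0.3]
opening: 0.285
grasp_force: 40.1
```

Emit:
{"method": "carry_out", "body": {
  "rows": [
    {"xyz":[0.42,0.05,0],"rot":[0,0,0.005]},
    {"xyz":[0.42,0.05,0],"rot":[0,0,0.005]},
    {"xyz":[0.42,0.05,0],"rot":[0,0,0.005]}
  ]
}}

```text
clock: 23.25
ee_pos: [0.4488, 0.1003, 0.1165]
tcp_rot: [0.674, 0.739, -0.0, -0.0]
force: [0.1, 0.5, 0.4]
opening: 0.288
grasp_force: 40.1
```

```bash
python3 - <<'E'
from wm import *
c,p,d=grab("w9");X=cloud(c,d);s=robot.read_state()["ee_pos"];print(s)
for m in comps(masks(p)["red"],300): print("red",rep(c,m,.014))
m=(abs(X[...,0]-s[0])<.016)&(abs(X[...,1]-s[1])<.05)&(X[...,2]>s[2]-.008)&(X[...,2]<s[2]+.02)
for q in comps(m,100): print("w",rep(c,q,s[2]+.006),np.percentile(X[q][:,2],[5,50,95]).round(4))
go(.4495,.1895,.03,5.4)
E
```

```text
[0.44886735 0.10004228 0.11660959]
red c=(508.6,181.2) 46.2@8.3 x 122.7  px [329. 103.]
red c=(531.1,195.7) 14.0@5.3 x 96.0  px [380.  67.]
red c=(449.3,192.0) 38.4@5.3 x 81.1  px [266.  65.]
red c=(616.6,157.2) 6.3@89.1 x 51.7  px [480. 139.]
w c=(449.6,105.7) 35.5@5.3 x 77.0  px [254. 241.] [0.1141 0.1215 0.1292]
t 23.3 yaw 5.2 shift [1.113 0.109 1.082] turn z -0.0006
```

View pics/w9.png

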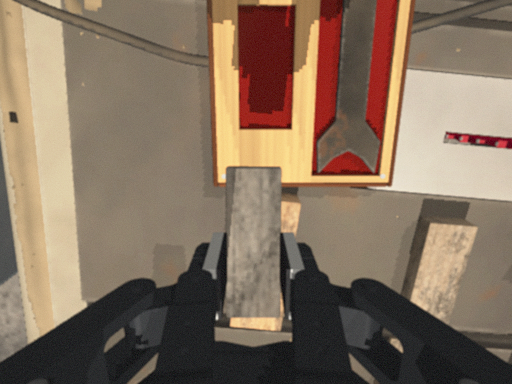

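The wedge is held straight at pixel (253,242) and its pocket is at (266,65).

Emit:
{"method": "carry_out", "body": {
  "rows": [
    {"xyz":[0.5,0.05,0],"rot":[0,0,0]},
    {"xyz":[1,0.1,0],"rot":[0,0,0]}
  ]
}}

```text
clock: 23.55
ee_pos: [0.4501, 0.1808, 0.1168]
tcp_rot: [0.675, 0.737, -0.0, 0.0]
force: [0.5, -0.9, 0.7]
opening: 0.288
grasp_force: 40.1
```

Emit:
{"method": "carry_out", "body": {
  "rows": [
    {"xyz":[0.11,0.005,0.3],"rot":[0,0,0]},
    {"xyz":[0.11,0.005,0.6],"rot":[0,0,0]},
    {"xyz":[0.11,0.005,0.9],"rot":[0,0,0]},
    {"xyz":[0.11,0.005,0.95],"rot":[0,0,0]}
  ]
}}

```text
clock: 24.05
ee_pos: [0.4488, 0.1888, 0.0398]
tcp_rot: [0.675, 0.738, -0.001, -0.001]
force: [-0.1, 0.8, 0.3]
opening: 0.284
grasp_force: 40.1
```

Emit:
{"method": "carry_out", "body": {
  "rows": [
    {"xyz":[0,0,0.1],"rot":[0,0,0]},
    {"xyz":[0,0,0.2],"rot":[0,0,0]},
    {"xyz":[0,0,0.27],"rot":[0,0,0]},
    {"xyz":[0,0,0.27],"rot":[0,0,0]},
    {"xyz":[0,0,0.27],"rot":[0,0,0]}
  ]
}}

```text
clock: 24.68
ee_pos: [0.4495, 0.1899, 0.0195]
tcp_rot: [0.674, 0.738, 0.0, 0.0]
force: [0.1, 0.1, -1.3]
opening: 0.284
grasp_force: 40.1
```

```bash
python3 - <<'E'
from h import *
s=robot.read_state();print(s["force"]);go(.4491,.189,.018,5.3)
E
```

```text
[ 0.0929839   0.11930812 -1.28331121]
t 24.68 yaw 5.2 shift [-0.011 -0.006  0.018] turn z -0.0004
```

Emit:
{"method": "carry_out", "body": {
  "rows": [
    {"xyz":[-0.01,0,0.015],"rot":[0,0,0]},
    {"xyz":[-0.01,0,0.015],"rot":[0,0,0]},
    {"xyz":[-0.01,0,0.015],"rot":[0,0,0]},
    {"xyz":[-0.01,0,0.015],"rot":[0,0,0]}
  ],
  "gripper": 0.6
}}

```text
clock: 25.18
ee_pos: [0.4495, 0.189, 0.0181]
tcp_rot: [0.675, 0.738, 0.0, 0.0]
force: [-0.3, 0.1, 0.8]
opening: 0.599
grasp_force: 0.0
```

Emit:
{"method": "carry_out", "body": {
  "rows": [
    {"xyz":[0,0,-0.2],"rot":[0,0,0]},
    {"xyz":[0,0,-0.6],"rot":[0,0,0]},
    {"xyz":[-0.5,0,-1],"rot":[0,0,0.018]},
    {"xyz":[-1,0,-1],"rot":[0,0,0.018]},
    {"xyz":[-1,0,-1],"rot":[0,0,0.018]}
  ],
  "gripper": 1
}}

```text
clock: 25.8
ee_pos: [0.457, 0.1075, 0.0985]
tcp_rot: [0.716, 0.698, 0.0, 0.0]
force: [1.2, 0.3, 0.8]
opening: 0.995
grasp_force: 0.0
```

```bash
python3 - <<'E'
from wm import *
c,p,d=grab("w10");X=cloud(c,d);s=robot.read_state()["ee_pos"];print(s)
for m in comps(masks(p)["red"],100): print("red",rep(c,m,.014))
def ob(n,x,y,r,lo,zt):
  m=(abs(X[...,0]-x)<r[0])&(abs(X[...,1]-y)<r[1])&(X[...,2]>lo)
  for q in comps(m,200): print(n,rep(c,q,zt),np.percentile(X[q][:,2],[5,50,95]).round(4))
ob("short",.449,.192,(.025,.045),.018,.024)
ob("large",.461,.036,(.035,.07),.015,.025)
go(.462,.036,.1,-1.3)
E
```

```text
[0.45676688 0.1085614  0.09824025]
red c=(513.6,180.8) 51.9@5.4 x 119.1  px [334.  97.]
red c=(449.4,191.8) 38.3@5.3 x 81.6  px [239.  79.]
red c=(615.5,157.3) 6.8@88.6 x 46.4  px [480. 124.]
short c=(449.3,189.6) 26.5@4.2 x 57.6  px [237.  73.] [0.0187 0.0243 0.0301]
large c=(462.4,43.6) 117.4@88.9 x 44.5  px [262. 276.] [0.0223 0.0235 0.0245]
t 25.85 yaw -1.4 shift [-0.905  0.088 -0.022] turn z -0.0004
```

View pics/w10.png

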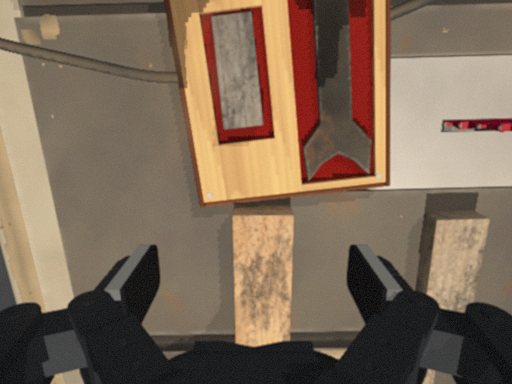

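The short wedge lies flat in its pocket at pixel (237,73). The large block is at (262,276).

Emit:
{"method": "carry_out", "body": {
  "rows": [
    {"xyz":[-0.5,0.05,0],"rot":[0,0,0]},
    {"xyz":[-0.9,0.09,0.2],"rot":[0,0,0]},
    {"xyz":[-0.9,0.09,0.5],"rot":[0,0,0]},
    {"xyz":[-0.9,0.09,0.5],"rot":[0,0,0]}
  ],
  "gripper": 0.8
}}

```text
clock: 26.35
ee_pos: [0.4612, 0.0377, 0.0569]
tcp_rot: [0.715, 0.699, -0.001, -0.001]
force: [0.3, 0.3, 0.5]
opening: 0.8
grasp_force: 0.0
```

Emit:
{"method": "carry_out", "body": {
  "rows": [
    {"xyz":[0,0,0.3],"rot":[0,0,0]},
    {"xyz":[0,0,0.55],"rot":[0,0,0]},
    {"xyz":[0,0,0.65],"rot":[0,0,0]},
    {"xyz":[0,0,0.65],"rot":[0,0,0]}
  ]
}}

```text
clock: 26.85
ee_pos: [0.4622, 0.0377, 0.0063]
tcp_rot: [0.715, 0.699, -0.0, -0.0]
force: [-0.0, 0.7, -1.1]
opening: 0.798
grasp_force: 0.0
```

Emit:
{"method": "carry_out", "body": {
  "rows": [
    {"xyz":[0,0,0],"rot":[0,0,0]},
    {"xyz":[0,0,0],"rot":[0,0,0]},
    {"xyz":[0,0,0],"rot":[0,0,0]},
    {"xyz":[0,0,0],"rot":[0,0,0]},
    {"xyz":[0,0,0],"rot":[0,0,0]}
  ],
  "gripper": 0.3,
  "grip_force": 50
}}

```text
clock: 27.48
ee_pos: [0.4627, 0.0373, 0.007]
tcp_rot: [0.715, 0.699, 0.001, 0.0]
force: [-0.8, 2.8, 10.5]
opening: 0.51
grasp_force: 50.1
```

Emit:
{"method": "carry_out", "body": {
  "rows": [
    {"xyz":[0,0,-0.3],"rot":[0,0,0]},
    {"xyz":[0,0,-0.7],"rot":[0,0,0]},
    {"xyz":[0,0,-1],"rot":[0,0,0]},
    {"xyz":[0,0,-1],"rot":[0,0,0]}
  ]
}}

```text
clock: 27.98
ee_pos: [0.4633, 0.0372, 0.0878]
tcp_rot: [0.715, 0.699, 0.001, 0.001]
force: [-0.1, -0.1, -1.9]
opening: 0.514
grasp_force: 52.6
```

```bash
python3 - <<'E'
from h import *
go(.534,-.16,.11,4.6)
E
```

```text
t 27.98 yaw -1.3 shift [-2.444  0.942 -0.274] turn z -0.0164
```

Emit:
{"method": "carry_out", "body": {
  "rows": [
    {"xyz":[-0.5,0.12,-0.1],"rot":[0,0,0]},
    {"xyz":[-1,0.25,-0.1],"rot":[0,0,0]}
  ]
}}

```text
clock: 28.22
ee_pos: [0.4805, -0.044, 0.0939]
tcp_rot: [0.715, 0.699, 0.0, 0.0]
force: [1.1, 0.3, -1.2]
opening: 0.512
grasp_force: 52.5
```

Emit:
{"method": "carry_out", "body": {
  "rows": [
    {"xyz":[-0.6,0.15,0],"rot":[0,0,0]},
    {"xyz":[-1,0.25,0],"rot":[0,0,0]}
  ]
}}

```text
clock: 28.48
ee_pos: [0.4986, -0.1256, 0.0933]
tcp_rot: [0.716, 0.699, -0.0, -0.0]
force: [0.2, 1.1, -1.9]
opening: 0.513
grasp_force: 52.5
```

Emit:
{"method": "carry_out", "body": {
  "rows": [
    {"xyz":[-0.6,0.15,0],"rot":[0,0,0]},
    {"xyz":[-1,0.25,0],"rot":[0,0,0]}
  ]
}}

```text
clock: 28.72
ee_pos: [0.5167, -0.206, 0.0932]
tcp_rot: [0.715, 0.699, -0.0, -0.0]
force: [1.0, 0.4, -1.4]
opening: 0.514
grasp_force: 52.5
```

Emit:
{"method": "carry_out", "body": {
  "rows": [
    {"xyz":[-0.5,0.12,0],"rot":[0,0,-0.0164]},
    {"xyz":[-0.88,0.235,0],"rot":[0,0,-0.0164]},
    {"xyz":[-0.88,0.235,0],"rot":[0,0,-0.0164]},
    {"xyz":[-0.88,0.235,0],"rot":[0,0,-0.0164]}
  ]
}}

```text
clock: 29.22
ee_pos: [0.5332, -0.2742, 0.0932]
tcp_rot: [0.678, 0.735, -0.0, -0.001]
force: [0.3, 0.3, -1.2]
opening: 0.515
grasp_force: 52.5
```

```bash
python3 - <<'E'
from wm import *
go(.535,-.2748,.0195,4.6)
c,p,d=grab("w11")
for m in comps(masks(p)["blue"],100): print("blue",rep(c,m,.014))
E
```

```text
t 29.23 yaw 4.6 shift [-0.011  0.023  0.922] turn z -0.0001
blue c=(601.7,-257.9) 19.3@4.7 x 117.2  px [352. 175.]
blue c=(528.9,-213.9) 55.6@4.6 x 9.9  px [254. 116.]
```

Emit:
{"method": "carry_out", "body": {
  "rows": [
    {"xyz":[-0.01,0.02,0.3],"rot":[0,0,0]},
    {"xyz":[-0.01,0.02,0.55],"rot":[0,0,0]},
    {"xyz":[-0.01,0.02,0.75],"rot":[0,0,0]},
    {"xyz":[-0.01,0.02,0.85],"rot":[0,0,0]},
    {"xyz":[-0.01,0.02,0.91],"rot":[0,0,0]},
    {"xyz":[-0.01,0.02,0.91],"rot":[0,0,0]},
    {"xyz":[-0.01,0.02,0.91],"rot":[0,0,0]}
  ]
}}

```text
clock: 30.15
ee_pos: [0.5358, -0.2758, 0.0218]
tcp_rot: [0.678, 0.735, 0.0, 0.0]
force: [-0.4, 0.5, -1.5]
opening: 0.514
grasp_force: 52.5
```

```bash
python3 - <<'E'
from wm import *
go(.535,-.2748,.019,4.6)
E
```

```text
t 30.15 yaw 4.6 shift [ 0.013 -0.009  0.035] turn z -0.0
```

Emit:
{"method": "carry_out", "body": {
  "rows": [
    {"xyz":[0.01,-0.01,0.03],"rot":[0,0,0]},
    {"xyz":[0.01,-0.01,0.03],"rot":[0,0,0]}
  ]
}}

```text
clock: 30.4
ee_pos: [0.5348, -0.275, 0.0191]
tcp_rot: [0.678, 0.735, 0.0, 0.0]
force: [0.5, 0.2, 0.8]
opening: 0.513
grasp_force: 52.7
```

Emit:
{"method": "carry_out", "body": {
  "rows": [
    {"xyz":[0,0,0],"rot":[0,0,0]},
    {"xyz":[0,0,0],"rot":[0,0,0]},
    {"xyz":[0,0,0],"rot":[0,0,0]},
    {"xyz":[0,0,0],"rot":[0,0,0]}
  ],
  "gripper": 0.75
}}

```text
clock: 30.9
ee_pos: [0.5347, -0.2749, 0.0189]
tcp_rot: [0.678, 0.735, -0.0, -0.0]
force: [-0.5, 0.4, -0.0]
opening: 0.75
grasp_force: 0.0
```

Emit:
{"method": "carry_out", "body": {
  "rows": [
    {"xyz":[0,0,-0.2],"rot":[0,0,0]},
    {"xyz":[0,0,-0.6],"rot":[0,0,0]},
    {"xyz":[0,0,-1],"rot":[0,0,0]},
    {"xyz":[0,0,-1],"rot":[0,0,0]}
  ]
}}

```text
clock: 31.4
ee_pos: [0.5361, -0.2757, 0.1022]
tcp_rot: [0.678, 0.735, 0.0, 0.002]
force: [0.0, -0.3, -0.3]
opening: 0.755
grasp_force: 0.0
```

```bash
python3 - <<'E'
from wm import *
c,p,d=grab("w12");X=cloud(c,d)
for m in comps(masks(p)["blue"],100): print("blue",rep(c,m,.014))
m=(abs(X[...,0]-.534)<.032)&(abs(X[...,1]+.274)<.07)&(X[...,2]>.028)&(X[...,2]<.06)
for q in comps(m,200): print("large",rep(c,q,.037),np.percentile(X[q][:,2],[5,50,95]).round(4))
go(.603,-.03,.1,-3.4)
E
```

```text
blue c=(601.6,-256.4) 19.3@4.8 x 113.7  px [344. 167.]
blue c=(533.9,-273.7) 55.7@4.6 x 129.2  px [250. 175.]
blue c=(604.3,-357.6) 8.4@8.2 x 25.6  px [325. 298.]
blue c=(565.4,-401.6) 104.8@4.4 x 32.6  px [275. 332.]
large c=(534.3,-273.1) 44.5@4.8 x 118.4  px [250. 195.] [0.0345 0.0356 0.0366]
t 31.45 yaw 4.6 shift [2.988 1.088 0.006] turn z 0.0222
```

Emit:
{"method": "carry_out", "body": {
  "rows": [
    {"xyz":[0.5,0.18,0],"rot":[0,0,0]},
    {"xyz":[1,0.36,0],"rot":[0,0,0]}
  ],
  "gripper": 0.55
}}

```text
clock: 31.7
ee_pos: [0.5567, -0.192, 0.0984]
tcp_rot: [0.679, 0.734, -0.0, -0.0]
force: [0.6, -0.1, -1.2]
opening: 0.548
grasp_force: 0.0
```

Emit:
{"method": "carry_out", "body": {
  "rows": [
    {"xyz":[0.6,0.2,0],"rot":[0,0,0]},
    {"xyz":[1,0.36,0],"rot":[0,0,0]}
  ]
}}

```text
clock: 31.95
ee_pos: [0.579, -0.1086, 0.0983]
tcp_rot: [0.678, 0.735, -0.0, -0.001]
force: [-0.2, 0.4, -0.5]
opening: 0.553
grasp_force: 0.0
```

Emit:
{"method": "carry_out", "body": {
  "rows": [
    {"xyz":[0.6,0.2,0],"rot":[0,0,0.022]},
    {"xyz":[1,0.36,0],"rot":[0,0,0.022]},
    {"xyz":[1,0.36,0],"rot":[0,0,0.022]},
    {"xyz":[1,0.36,0],"rot":[0,0,0.022]}
  ]
}}

```text
clock: 32.45
ee_pos: [0.6011, -0.029, 0.0984]
tcp_rot: [0.727, 0.686, -0.0, -0.0]
force: [0.1, 0.1, 0.4]
opening: 0.555
grasp_force: 0.0
```

```bash
python3 - <<'E'
from wm import *
c,p,d=grab("w13");X=cloud(c,d)
m=(abs(X[...,0]-.603)<.03)&(abs(X[...,1]+.09)<.062)&(X[...,2]>.004)&(X[...,2]<.03)
for q in comps(m,200): 
  Q=X[q];print("long",rep(c,q,.012),np.percentile(Q[:,2],[5,50,95]).round(4)); A=np.c_[Q[:,1]-Q[:,1].mean(),np.ones(len(Q))]; print(np.linalg.lstsq(A,Q[:,2],rcond=None)[0])
go(.603,-.0945,.004,-3)
E
```

```text
long c=(604.1,-91.8) 102.3@86.4 x 26.1  px [262. 261.] [0.0048 0.0111 0.0177]
[-0.15818251  0.0111391 ]
t 32.5 yaw -3.4 shift [-0.811  0.072  1.182] turn z -0.001
```

View pics/w13.png

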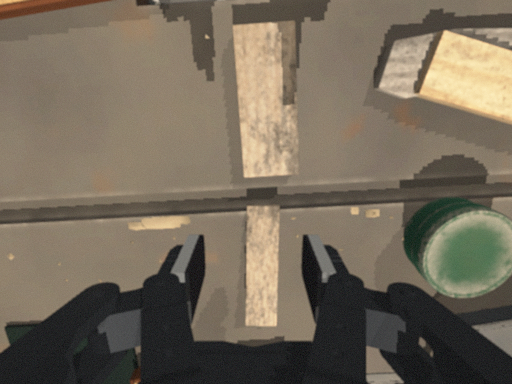

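The long wedge is at pixel (262,261), thick end towards −y, with nothing in the way.

Emit:
{"method": "carry_out", "body": {
  "rows": [
    {"xyz":[-0.5,0.05,0.2],"rot":[0,0,0]},
    {"xyz":[-0.81,0.08,0.4],"rot":[0,0,0]},
    {"xyz":[-0.81,0.08,0.6],"rot":[0,0,0]},
    {"xyz":[-0.81,0.08,0.6],"rot":[0,0,0]}
  ]
}}

```text
clock: 33.0
ee_pos: [0.6031, -0.094, 0.0497]
tcp_rot: [0.728, 0.686, -0.001, -0.001]
force: [0.1, 0.6, -0.9]
opening: 0.555
grasp_force: 0.0
```

Emit:
{"method": "carry_out", "body": {
  "rows": [
    {"xyz":[0,0,0.3],"rot":[0,0,0]},
    {"xyz":[0,0,0.5],"rot":[0,0,0]},
    {"xyz":[0,0,0.57],"rot":[0,0,0]},
    {"xyz":[0,0,0.57],"rot":[0,0,0]}
  ]
}}

```text
clock: 33.5
ee_pos: [0.6042, -0.0936, 0.0053]
tcp_rot: [0.727, 0.686, -0.0, -0.0]
force: [0.5, -0.1, -0.3]
opening: 0.546
grasp_force: 0.0
```

Emit:
{"method": "carry_out", "body": {
  "rows": [
    {"xyz":[0,0,0],"rot":[0,0,0]},
    {"xyz":[0,0,0],"rot":[0,0,0]},
    {"xyz":[0,0,0],"rot":[0,0,0]},
    {"xyz":[0,0,0],"rot":[0,0,0]},
    {"xyz":[0,0,0],"rot":[0,0,0]},
    {"xyz":[0,0,0],"rot":[0,0,0]}
  ],
  "gripper": 0.1,
  "grip_force": 40
}}

```text
clock: 34.25
ee_pos: [0.6047, -0.0938, 0.0061]
tcp_rot: [0.727, 0.686, 0.0, 0.0]
force: [-1.3, 0.7, 6.6]
opening: 0.291
grasp_force: 39.6
```

Emit:
{"method": "carry_out", "body": {
  "rows": [
    {"xyz":[0,0,-0.3],"rot":[0,0,0]},
    {"xyz":[0,0,-0.7],"rot":[0,0,0]},
    {"xyz":[0,0,-1],"rot":[0,0,0]},
    {"xyz":[0,0,-1],"rot":[0,0,0]}
  ]
}}

```text
clock: 34.75
ee_pos: [0.6054, -0.0941, 0.0874]
tcp_rot: [0.727, 0.686, 0.001, 0.002]
force: [-0.9, -0.4, -0.2]
opening: 0.284
grasp_force: 39.5
```

```bash
python3 - <<'E'
from h import *
go(.57,-.33,.11,-85.4)
E
```

```text
t 34.75 yaw -3.3 shift [-2.97  -0.27  -0.282] turn z 0.228
```

Emit:
{"method": "carry_out", "body": {
  "rows": [
    {"xyz":[-0.3,-0.03,-0.3],"rot":[0,0,0.228]},
    {"xyz":[-0.6,-0.05,-0.3],"rot":[0,0,0.228]},
    {"xyz":[-1,-0.09,-0.3],"rot":[0,0,0.228]},
    {"xyz":[-1,-0.09,-0.3],"rot":[0,0,0.228]},
    {"xyz":[-1,-0.09,-0.3],"rot":[0,0,0.228]},
    {"xyz":[-1,-0.09,-0.3],"rot":[0,0,0.228]},
    {"xyz":[-1,-0.09,-0.3],"rot":[0,0,0.228]},
    {"xyz":[-1,-0.09,-0.3],"rot":[0,0,0.228]},
    {"xyz":[-1,-0.09,-0.3],"rot":[0,0,0.228]}
  ]
}}

```text
clock: 35.88
ee_pos: [0.5921, -0.1731, 0.1085]
tcp_rot: [0.999, 0.04, -0.0, -0.0]
force: [0.2, 0.5, -0.5]
opening: 0.287
grasp_force: 39.5
```

```bash
python3 - <<'E'
from h import *
go(.568,-.404,.11,-85.4)
E
```

```text
t 35.88 yaw -85.4 shift [-0.533  2.852 -0.019] turn z 0.0001
```

Emit:
{"method": "carry_out", "body": {
  "rows": [
    {"xyz":[-0.1,0.5,0],"rot":[0,0,0]},
    {"xyz":[-0.27,1,0],"rot":[0,0,0]}
  ]
}}

```text
clock: 36.12
ee_pos: [0.5773, -0.2553, 0.1089]
tcp_rot: [0.999, 0.043, -0.0, -0.0]
force: [0.4, -0.4, -1.1]
opening: 0.289
grasp_force: 39.5
```

Emit:
{"method": "carry_out", "body": {
  "rows": [
    {"xyz":[-0.1,0.5,0],"rot":[0,0,0]},
    {"xyz":[-0.26,1,0],"rot":[0,0,0]},
    {"xyz":[-0.26,1,0],"rot":[0,0,0]},
    {"xyz":[-0.26,1,0],"rot":[0,0,0]}
  ]
}}

```text
clock: 36.62
ee_pos: [0.5627, -0.3356, 0.1088]
tcp_rot: [0.999, 0.041, -0.0, -0.0]
force: [-0.4, -0.7, 0.0]
opening: 0.287
grasp_force: 39.5
```

```bash
python3 - <<'E'
from wm import *
c,p,d=grab("w14");X=cloud(c,d);s=robot.read_state()["ee_pos"];print(s)
for m in comps(masks(p)["blue"],200): print("blue",rep(c,m,.014))
m=(abs(X[...,0]-s[0])<.07)&(abs(X[...,1]-s[1])<.02)&(X[...,2]>s[2]-.006)&(X[...,2]<s[2]+.02)
for q in comps(m,100): print("w",rep(c,q,s[2]+.006))
go(.568,-.404,.019,-85.4)
E
```

```text
[ 0.56290913 -0.33515237  0.10896005]
blue c=(607.9,-333.9) 19.6@4.8 x 77.8  px [268. 128.]
blue c=(568.9,-401.9) 110.2@4.6 x 37.4  px [341. 187.]
blue c=(561.4,-289.9) 2.4@4.8 x 45.5  px [195. 190.]
w c=(566.2,-335.6) 107.4@12.6 x 42.6  px [254. 239.]
t 36.67 yaw -85.3 shift [-0.007  0.864  1.124] turn z 0.0003
```

View pics/w14.png

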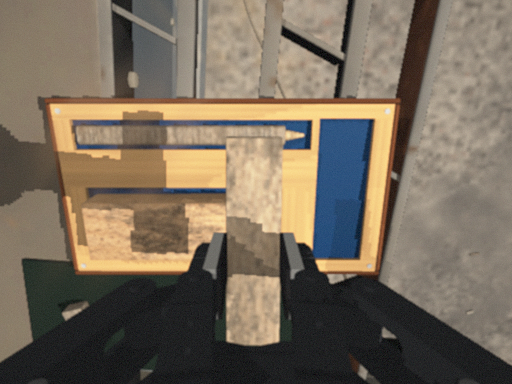

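The wedge is held straight at pixel (254,239) and its pocket is at (345,188). The wrist camera gives the same pocket y at both yaws, so I'll go by the wrist.

Emit:
{"method": "carry_out", "body": {
  "rows": [
    {"xyz":[-0.01,0.4,0],"rot":[0,0,0]},
    {"xyz":[-0.02,0.83,0.2],"rot":[0,0,0]},
    {"xyz":[-0.02,0.83,0.5],"rot":[0,0,0]},
    {"xyz":[-0.02,0.83,0.8],"rot":[0,0,0]},
    {"xyz":[-0.02,0.83,0.85],"rot":[0,0,0]}
  ]
}}

```text
clock: 37.3
ee_pos: [0.5662, -0.4006, 0.0397]
tcp_rot: [0.999, 0.041, -0.001, -0.001]
force: [-0.6, 0.2, -0.8]
opening: 0.289
grasp_force: 39.5
```

Emit:
{"method": "carry_out", "body": {
  "rows": [
    {"xyz":[0,0,0.1],"rot":[0,0,0]},
    {"xyz":[0,0,0.2],"rot":[0,0,0]},
    {"xyz":[0,0,0.25],"rot":[0,0,0]},
    {"xyz":[0,0,0.25],"rot":[0,0,0]},
    {"xyz":[0,0,0.25],"rot":[0,0,0]}
  ]
}}

```text
clock: 37.92
ee_pos: [0.5668, -0.4026, 0.0216]
tcp_rot: [0.999, 0.04, 0.0, 0.0]
force: [0.5, -0.8, -0.5]
opening: 0.287
grasp_force: 39.5
```

```bash
python3 - <<'E'
from h import *
print(robot.read_state()["force"]);go(.5667,-.4017,.0185,-85.4)
E
```

```text
[ 0.49480007 -0.83124905 -0.46939149]
t 37.92 yaw -85.4 shift [-0.    -0.011  0.039] turn z -0.0
```

Emit:
{"method": "carry_out", "body": {
  "rows": [
    {"xyz":[0,-0.01,0.03],"rot":[0,0,0]},
    {"xyz":[0,-0.01,0.035],"rot":[0,0,0]},
    {"xyz":[0,-0.01,0.035],"rot":[0,0,0]}
  ]
}}

```text
clock: 38.3
ee_pos: [0.5666, -0.4016, 0.0184]
tcp_rot: [0.999, 0.04, -0.0, -0.0]
force: [0.1, 0.1, -0.6]
opening: 0.283
grasp_force: 39.5
```

Emit:
{"method": "carry_out", "body": {
  "rows": [
    {"xyz":[0,0,0],"rot":[0,0,0]},
    {"xyz":[0,0,0],"rot":[0,0,0]},
    {"xyz":[0,0,0],"rot":[0,0,0]},
    {"xyz":[0,0,0],"rot":[0,0,0]}
  ],
  "gripper": 0.55
}}

```text
clock: 38.8
ee_pos: [0.5666, -0.4017, 0.0185]
tcp_rot: [0.999, 0.04, 0.0, 0.0]
force: [-1.0, 0.5, 1.0]
opening: 0.548
grasp_force: 0.0
```

Emit:
{"method": "carry_out", "body": {
  "rows": [
    {"xyz":[0,0,-0.2],"rot":[0,0,0]},
    {"xyz":[0,0,-0.6],"rot":[0,0,0]},
    {"xyz":[0,0,-1],"rot":[0,0,0]}
  ]
}}

```text
clock: 39.17
ee_pos: [0.5667, -0.4017, 0.1005]
tcp_rot: [0.999, 0.04, 0.0, 0.0]
force: [0.1, 0.6, 0.7]
opening: 0.553
grasp_force: 0.0
```

Emit:
{"method": "carry_out", "body": {
  "rows": [
    {"xyz":[-0.5,0,-0.5],"rot":[0,0,0]},
    {"xyz":[-1,0,-1],"rot":[0,0,0]},
    {"xyz":[-1,0,-1],"rot":[0,0,0]},
    {"xyz":[-1,0,-1],"rot":[0,0,0]}
  ]
}}

```text
clock: 39.67
ee_pos: [0.4871, -0.4081, 0.1791]
tcp_rot: [0.999, 0.04, 0.0, 0.0]
force: [-0.3, 0.1, 0.3]
opening: 0.548
grasp_force: 0.0
```

```bash
python3 - <<'E'
from wm import *
c,p,d=grab("w15");X=cloud(c,d);print(robot.read_state()["ee_pos"])
for m in comps(masks(p)["blue"],200): print("blue",rep(c,m,.014))
m=(abs(X[...,0]-.5675)<.06)&(abs(X[...,1]+.402)<.025)&(X[...,2]>.018)&(X[...,2]<.05)
for q in comps(m,100): print("w",rep(c,q,.024),np.percentile(X[q][:,2],[5,50,95]).round(4))
t,_=robot.get_image("top")
a=cv2.resize(p[60:384,60:460],(400,324));b=cv2.resize(t[130:260,70:420],(800,297))
q=np.zeros((600,800,3),np.uint8);q[:297]=b;q[298:598,:370]=cv2.resize(a,(370,300));cv2.imwrite("pics/fin.png",q[:,:,::-1])
E
```

```text
[ 0.48718983 -0.40777487  0.17829607]
blue c=(568.9,-402.4) 110.7@4.6 x 37.1  px [256.  85.]
w c=(562.8,-400.9) 83.1@4.3 x 25.9  px [253.  84.] [0.0187 0.0241 0.0299]
```

View pics/fin.png

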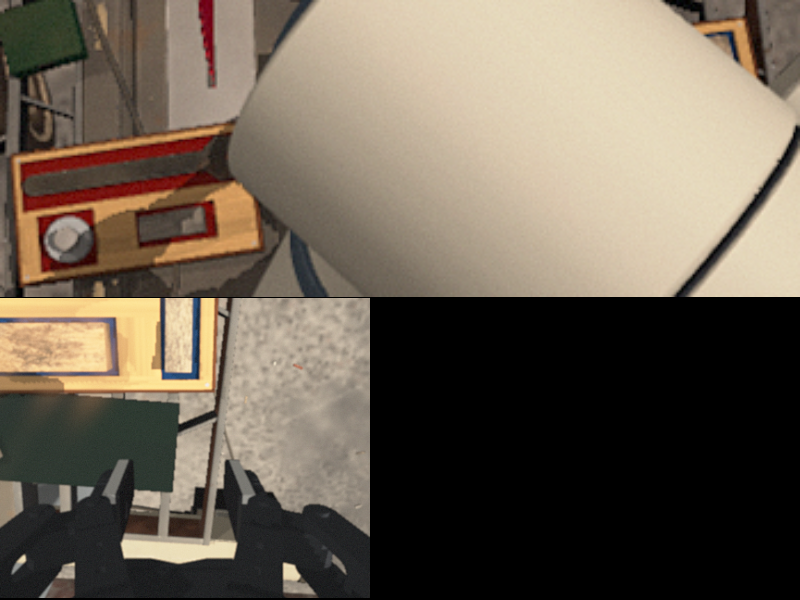

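The final picture shows the flange with its nut and the short wedge in the red board. The large block and the long wedge lie flat in the blue board, and the arm is clear.

```bash
python3 -c "
from cell import robot
print(robot.sign_off())"
```

```text
the job is handed in; nothing more can be done
None
```

Both saw kits are made up and the job was handed in at about 40 s; camera checks showed every piece flat in its cut-out and the nut centred on the flange within about 2 mm.

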